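# Load the specimen mounts into the covered pocket plate

## Robot

A 6-joint arm with a two-finger parallel gripper is mounted at the origin on a cart in front of the work surface, level with it; the furniture and walls round the work are solid. World frame = base frame: x ahead of the robot, y to its left, z up, the work surface at z = 0. Lengths are in m, angles in rad, forces in N, time in s.
With the tool pointing down it reaches from about 0.35 to 0.975 m from the base axis. Payload 4.9 kg.
Tool frame: the origin (TCP) lies at the very end of the fingers, on their centre line; the grasp point (between the pads) lies 19 mm behind it; x points along the fingers, y is the direction in which the jaws open and shut, and the axes are right-handed (so a half turn about x gives the same grasp; the last joint's range is limited). The gripper opens to 85 mm and grips with 20 to 120 N. Pads are 22 mm wide; open, the fingers measure 114 mm over their backs; the gripper's body (76 mm by 85 mm) begins 54 mm behind the grasp point. The pads swing forward as they close: fully open they stand 13 mm farther back than shut.
Start: joints at [1.223, 0.053, 1.613, -0, 1.476, -0.119], TCP at [0.142, 0.609, 0.194] pointing down, gripper open.
Joint ranges: [-3.01, 3.01], [-1.01, 2.22], [0.06, 2.58], [-1.02, 4.17], [0.09, 2.62], [-3.14, 3.14]. Speed limits (rad/s): [2.57, 2.57, 3.14, 3.14, 3.14, 3.14].

## Interface

Orientations are given as a unit quaternion [w, x, y, z].
In Python, from plant import manip gives the robot as it stands.
- The arm moves only by the tool play_rows, never from a script. Its argument "plan" is a list of rows, each a list of 5 numbers: the shift along the tool's x, y, z in mm, then the turn about the tool's x in rad, then the closure, from -1 (fully open) to 1 (shut). A call has 1 to 8 rows; each row is the pose to reach, as a shift and turn from the pose commanded when the call began, along the tool's axes at that moment; what a row does not reach only later rows make up. A row lasts 1/8 s, in which the tool goes at most 62.5 mm and 10.7 degrees, less where a joint would pass 70% of its speed; a pose out of reach is approached as far as the arm can. A call with a gripper value outside its range is refused whole. The fingers move at their own pace and stop on an object; the grip force is fixed at half the most. Time passes only in rows, so rows that repeat a pose let the fingers close. It gives the time, the measured TCP pose, the force and the opening at its end, in the units of the state.
- manip.state(): the state, without advancing time (a new reading comes with each control period).
- manip.grab_frame(name): name is "side" or "top"; returns a dict with "img" (480x640x3 uint8, red, green, blue), "range_z" (480x640 float32, m along the optical axis (not along the pixel's ray), 0 where there is no reading), "fx", "fy", "cx", "cy" (pixels), "origin" and "rotation" of the camera in the world. Camera axes: x right, y up, looking along -z (the intrinsics and any distortion apply to the point x, -y, -z); pixel columns grow to the right and rows downward; lengths in m; the calibration is good to about 2 mm. A picture is of the moment at which its call begins.
- manip.job_done(): hands the job in, once; it reports no verdict.
The state is a dict: "time": time; "joint_pos": joint angles; "joint_vel": joint speeds; "joint_efforts": joint torques, N m; "tool_pos": TCP position; "tool_rot": TCP orientation; "contact_force": force on the tool from outside, world axes, zero at the start; "ft_torque": the same for the moment, N m; "gripper_width": opening from 0.0 (shut) to 1.0 (fully open).
Only numpy, scipy, OpenCV 4.12 (cv2) and the standard library are available. Lean on these libraries where they do the work, as an engineer would, in place of code of your own. Each camera call takes 0.05 s, during which the arm holds its last target. There are 200 camera calls.

## Task

Get the polishing batch ready: slide back the clear cover of the pocket plate and put every black specimen mount, the ones lying on the bench and the one still in the mould, into a pocket of its own, steel face up. The one in the mould comes out by pushing the spring ejector slide fully home and letting it spring back. When all are seated flat in their pockets slide the cover fully shut, and leave the other things on the bench where they are.

Things in the scene. Friction and masses are not known exactly. Their poses are not given: they have to be found in the camera images.
- holder: Aluminium pocket plate, fixed. Origin on the bench under the middle of its six pockets, +x to the rear. Block 118 (x) by 172 (y) by 18 mm high; behind it an 8 mm high deck to x = 183 mm, over which the open cover stands. Round blind pockets 34 mm wide, 12 mm deep (floor 6 mm above the bench), two rows of three, 58 mm apart both ways. A seated mount stands 8 mm proud of the block.
- pocket_1 (a point): Centre of the mouth of a pocket of the plate, 18 mm above the bench (front row, left); 34 mm wide, 12 mm deep, mouth chamfered 2 mm.
- pocket_2 (a point): Centre of the mouth of a pocket of the plate, 18 mm above the bench (front row, middle); 34 mm wide, 12 mm deep, mouth chamfered 2 mm.
- pocket_3 (a point): Centre of the mouth of a pocket of the plate, 18 mm above the bench (front row, right); 34 mm wide, 12 mm deep, mouth chamfered 2 mm.
- pocket_4 (a point): Centre of the mouth of a pocket of the plate, 18 mm above the bench (rear row, left); 34 mm wide, 12 mm deep, mouth chamfered 2 mm.
- pocket_5 (a point): Centre of the mouth of a pocket of the plate, 18 mm above the bench (rear row, middle); 34 mm wide, 12 mm deep, mouth chamfered 2 mm.
- pocket_6 (a point): Centre of the mouth of a pocket of the plate, 18 mm above the bench (rear row, right); 34 mm wide, 12 mm deep, mouth chamfered 2 mm.
- cover (a joint): Clear sliding cover of the pocket plate: 0 = shut, 0.118 m = fully open (slid along the plate's +x, to the rear); starts at 0 to 0.02. 118 by 184 mm, underside 32 mm and top 36 mm above the bench, thin side skirts; friction 1.5 N plus slight damping, stays where it is left. A mount not down in its pocket stops it.
- cover_knob (a point): Middle of the cover's upright black knob, 52 mm above the bench; the knob is round, 16 mm in diameter, from 42 to 60 mm above the bench (a 22 mm foot below), 12 mm behind the cover's front edge. Moves with the cover.
- mould: Grey mould, fixed. Origin on the bench under the middle of its closed chamber; +x is the way the mount is pushed out (roughly to the robot's left). Base 62 mm wide (y), x = -88 to 72 mm, 10 mm high. Chamber x = -21 to 19 mm, walls both sides, roof top 41 mm above the bench. In front an open landing, 10 mm above the bench, ends in a lip 5 mm high at x = 67 mm.
- ejector (a joint): Spring ejector slide of the mould: 0 = at rest, 0.046 m = pushed fully home along the mould's +x. Takes 2 to 8.5 N and springs back by itself. Pushed fully home it leaves the mount on the landing, centred 45 mm (x) in front of the mould's origin.
- ejector_tab (a point): Middle of the rear face of the ejector slide's black push tab, 42 mm above the bench; push here along the mould's +x. The tab is 36 mm wide, 8 mm thick, and reaches from 13 to 59 mm above the bench; behind it and below it is the 10 mm high base plate. It moves with the slide.
- mount_1: A round black resin specimen mount: a disc 30 mm in diameter and 20 mm high with a small bare steel rectangle let into its top face, 35 g. Origin at the centre of its underside, z up out of the face with the steel. Lies on the bench between mould and plate at the start; may be absent.
- mount_2: A round black resin specimen mount: a disc 30 mm in diameter and 20 mm high with a small bare steel rectangle let into its top face, 35 g. Origin at the centre of its underside, z up out of the face with the steel. Lies on the bench between mould and plate at the start; may be absent.
- mount_3: A round black resin specimen mount: a disc 30 mm in diameter and 20 mm high with a small bare steel rectangle let into its top face, 35 g. Origin at the centre of its underside, z up out of the face with the steel. Lies on the bench between mould and plate at the start; may be absent.
- mount_4: A round black resin specimen mount: a disc 30 mm in diameter and 20 mm high with a small bare steel rectangle let into its top face, 35 g. Origin at the centre of its underside, z up out of the face with the steel. Lies on the bench between mould and plate at the start; may be absent.
- mount_5: A round black resin specimen mount: a disc 30 mm in diameter and 20 mm high with a small bare steel rectangle let into its top face, 35 g. Origin at the centre of its underside, z up out of the face with the steel. Lies on the bench between mould and plate at the start; may be absent.
- mount_6: A round black resin specimen mount: a disc 30 mm in diameter and 20 mm high with a small bare steel rectangle let into its top face, 35 g. Origin at the centre of its underside, z up out of the face with the steel. Stands in the closed mould chamber at the start, where it cannot be gripped; always present.
- tape_roll: Yellow roll of label tape, 62 mm in diameter, 19 mm high, origin at the centre of its underside; a bystander.
- marker: Marker pen, 132 mm long (its y axis), 14 mm high, lying on the bench behind the mounts, origin at its middle underneath; a bystander.
- forceps: Forceps, 131 mm long (their y axis), 8 mm high, lying on the bench in front of the mounts, origin at their middle underneath; a bystander.
Things that resemble listed ones, but are neither listed nor needed, are in the scene too. Leave any blue or orange look-alike of the mount_1 alone.

How it is judged:
On the way:
1. the ejector slide has been pushed home and the mount has come out of the mould chamber (value of joint ejector above 0.038 m and x of mount_6 in the frame of mould above 0.033 m), for 0.05 s.
At the end, for the whole second after the job is handed in: Every mount that is present is in a pocket of its own (centre within 5 mm of the pocket's, underside no more than 8.5 mm above the bench, upright within 0.15 rad) and at rest; the cover is shut to within 5 mm; the ejector slide is back within 5 mm of its rest ((horizontal distance between mount_1 and pocket_1 below 0.005 m or horizontal distance between mount_1 and pocket_2 below 0.005 m or horizontal distance between mount_1 and pocket_3 below 0.005 m or horizontal distance between mount_1 and pocket_4 below 0.005 m or horizontal distance between mount_1 and pocket_5 below 0.005 m or horizontal distance between mount_1 and pocket_6 below 0.005 m) and (horizontal distance between mount_2 and pocket_1 below 0.005 m or horizontal distance between mount_2 and pocket_2 below 0.005 m or horizontal distance between mount_2 and pocket_3 below 0.005 m or horizontal distance between mount_2 and pocket_4 below 0.005 m or horizontal distance between mount_2 and pocket_5 below 0.005 m or horizontal distance between mount_2 and pocket_6 below 0.005 m) and (horizontal distance between mount_3 and pocket_1 below 0.005 m or horizontal distance between mount_3 and pocket_2 below 0.005 m or horizontal distance between mount_3 and pocket_3 below 0.005 m or horizontal distance between mount_3 and pocket_4 below 0.005 m or horizontal distance between mount_3 and pocket_5 below 0.005 m or horizontal distance between mount_3 and pocket_6 below 0.005 m) and (horizontal distance between mount_4 and pocket_1 below 0.005 m or horizontal distance between mount_4 and pocket_2 below 0.005 m or horizontal distance between mount_4 and pocket_3 below 0.005 m or horizontal distance between mount_4 and pocket_4 below 0.005 m or horizontal distance between mount_4 and pocket_5 below 0.005 m or horizontal distance between mount_4 and pocket_6 below 0.005 m) and (horizontal distance between mount_5 and pocket_1 below 0.005 m or horizontal distance between mount_5 and pocket_2 below 0.005 m or horizontal distance between mount_5 and pocket_3 below 0.005 m or horizontal distance between mount_5 and pocket_4 below 0.005 m or horizontal distance between mount_5 and pocket_5 below 0.005 m or horizontal distance between mount_5 and pocket_6 below 0.005 m) and (horizontal distance between mount_6 and pocket_1 below 0.005 m or horizontal distance between mount_6 and pocket_2 below 0.005 m or horizontal distance between mount_6 and pocket_3 below 0.005 m or horizontal distance between mount_6 and pocket_4 below 0.005 m or horizontal distance between mount_6 and pocket_5 below 0.005 m or horizontal distance between mount_6 and pocket_6 below 0.005 m) and z of each of mount_1, mount_2, mount_3, mount_4, mount_5, mount_6 in the frame of holder below 0.0085 m and angle between each of mount_1, mount_2, mount_3, mount_4, mount_5, mount_6's own z axis and vertical below 0.15 rad and linear speed of each of mount_1, mount_2, mount_3, mount_4, mount_5, mount_6 below 0.02 m/s and value of joint each of cover, ejector below 0.005 m); the robot touches nothing.
It fails at once if the tape_roll has been pushed more than 5 cm away (distance of tape_roll from where it was at the start of the episode above 0.05 m).
It fails at once if the marker has been pushed more than 5 cm away (distance of marker from where it was at the start of the episode above 0.05 m).
It fails at once if the forceps has been pushed more than 5 cm away (distance of forceps from where it was at the start of the episode above 0.05 m).
Of mount_1, mount_2, mount_3, mount_4, mount_5 only 3 to 5 are there at a start; the rules pass over those that are not, and their reading is None.
At some moment in a run one of mount_1, mount_2, mount_3, mount_4, mount_5 may be knocked a few centimetres aside while the robot is not near it.
Once in a run the grip may slacken for a moment while it holds something.
It also fails if it takes over 210 s, if anything falls off the work surface, if the arm or the gripper's body presses on something with over 40 N, if the wrist force passes 120 N, or if a joint passes its speed limit or range.

## Working session

There is one attempt and no reset: what is moved stays moved. The work goes in short steps, Python scripts to look and compute and a tool call to move; the robot and the scene stay as the last step left them, time stands still between calls to the robot, and variables do not carry over. Pictures are saved under pics/ and viewed, about 12 in all and at most 16, crops included, and the job is handed in when it is done.

Besides the shell and the picture viewer there is one more tool, called after "Emit:" as a command line: name --pt "numbers of a row" for each row, then --argument value for the rest. play_rows: Moves the arm, as the interface text tells. Its arguments: {"type":"object","properties":{"plan":{"type":"array"}},"required":["plan"]}

```bash
ls; mkdir -p pics; cat > h.py <<'E'
import numpy as np, cv2
from plant import manip
from scipy.spatial.transform import Rotation as R
def grab(n):
    return manip.grab_frame(n)
def pts(f):
    z=f["range_z"]; v,u=np.mgrid[0:480,0:640]
    P=np.stack([(u-f["cx"])/f["fx"]*z,-(v-f["cy"])/f["fy"]*z,-z],-1)
    return P@np.array(f["rotation"]).T+np.array(f["origin"])
def onplane(f,u,v,h):
    d=np.array(f["rotation"])@np.array([(u-f["cx"])/f["fx"],-(v-f["cy"])/f["fy"],-1]); o=np.array(f["origin"])
    return o+d*(h-o[2])/d[2]
def save(f,n,crop=None,s=1):
    im=f["img"][:,:,::-1]
    if crop: a,b,c,d=crop; im=im[b:d,a:c]
    cv2.imwrite("pics/"+n,cv2.resize(im,None,fx=s,fy=s))
def toolmove(p):
    s=manip.state(); q=s["tool_rot"]; r=R.from_quat([q[1],q[2],q[3],q[0]])
    return r.inv().apply(np.array(p)-s["tool_pos"])*1000
E
python3 - <<'E'
from h import *
for n in("top","side"):
    f=grab(n); save(f,n+"0.png"); print(n,f["fx"],f["fy"],f["cx"],f["cy"],f["origin"],f["rotation"],f["range_z"].min(),f["range_z"].max(),[k for k in f])
s=manip.state();print(s)
q=s["tool_rot"];print(R.from_quat([q[1],q[2],q[3],q[0]]).as_matrix().round(3))
E
```

```text
pics
top 522.2198057465562 522.2198057465562 307.4753083925247 229.89547021710376 [0.18671139 0.00566798 1.39527405] [-0.67681451 -0.07356145  0.07821248  0.72828129] 0.0 2.168844 ['img', 'range_z', 'fx', 'fy', 'cx', 'cy', 'origin', 'rotation']
side 519.3110578799043 519.3110578799043 321.93297982861117 234.3864145393244 [0.36994534 0.76836184 0.74406114] [-0.05977381 -0.01532591  0.41976354  0.90553342] 0.0 2.5707512 ['img', 'range_z', 'fx', 'fy', 'cx', 'cy', 'origin', 'rotation']
{'time': 0.1, 'joint_pos': array([ 1.22299630e+00,  5.32908395e-02,  1.61415369e+00,  1.02179451e-05,
        1.47597662e+00, -1.18990356e-01]), 'joint_vel': array([ 0.00038978, -0.00188465, -0.00270713,  0.00134633, -0.00147248,
       -0.00068521]), 'joint_efforts': array([ 1.12782753e-03, -3.94909823e+01, -3.71360672e+01, -2.48477113e-05,
        3.85707506e-03, -6.87519076e-06]), 'tool_pos': array([0.14153834, 0.60812338, 0.1930878 ]), 'tool_rot': array([ 0.70233101,  0.08009228,  0.70263704, -0.0813485 ]), 'contact_force': array([-0.37624467, -0.68424599, -0.67197592]), 'ft_torque': array([0.00010388, 0.00189053, 0.03446278]), 'gripper_width': 1.0034219523520063}
[[-0.001  0.227  0.974]
 [-0.002  0.974 -0.227]
 [-1.    -0.002 -0.   ]]
```

```bash
cat >> h.py <<'E'
_g=grab
def grab(n):
    f=_g(n); q=f["rotation"]; f["rotation"]=R.from_quat([q[1],q[2],q[3],q[0]]).as_matrix(); return f
E
python3 - <<'E'
from h import *
f=grab("top");print(f["rotation"].round(2)); P=pts(f);print(P[240,320],onplane(f,320,240,0))
E
```

```text
[[-0.07  0.97 -0.21]
 [-1.   -0.07  0.01]
 [-0.    0.21  0.98]]
[ 4.60376621e-01 -4.67859925e-02 -1.24498008e-04] [ 0.4603522  -0.04678131  0.        ]
```

View pics/top0.png

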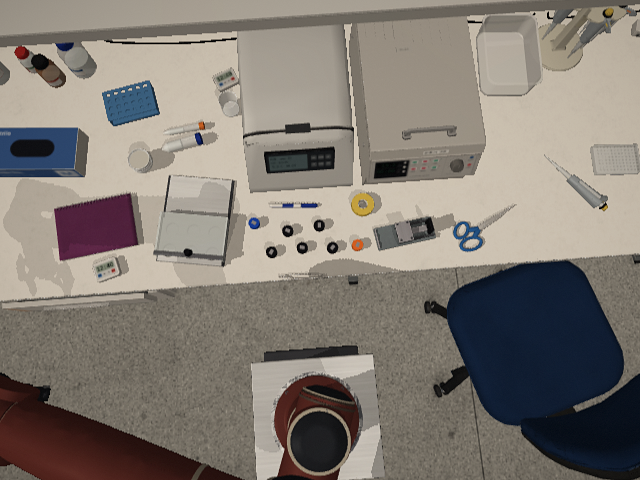

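View pics/side0.png

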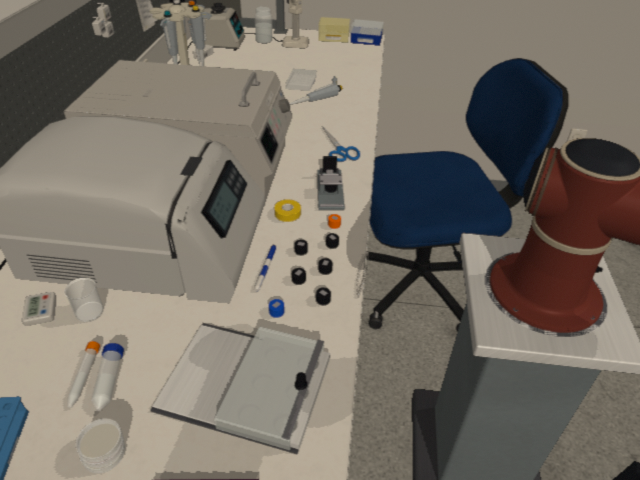

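```bash
cat >> h.py <<'E'
def mounts(f,h=0.020):
    P=pts(f); im=f["img"].astype(int); zz=P[...,2]
    # dark pixels near mount-top height, in the bench zone
    m=(np.abs(zz-h)<0.006)&(P[...,0]>0.30)&(P[...,0]<0.7)&(np.abs(P[...,1])<0.35)
    out=[]
    n,l,st,c=cv2.connectedComponentsWithStats(m.astype(np.uint8),connectivity=4)
    for i in range(1,n):
        if st[i,4]>25:
            q=P[l==i]; (cx,cy),r=cv2.minEnclosingCircle(q[:,:2].astype(np.float32)); 
            out.append((c[i].round(1),st[i,4],q.mean(0).round(4),(round(cx,4),round(cy,4),round(r,4)),im[l==i].mean(0).round()))
    return out
E
python3 - <<'E'
from h import *
f=grab("top"); save(f,"t1.png",(145,165,465,285),2.5)
for o in mounts(f): print(*o)
g=grab("side"); save(g,"s1.png",(140,145,400,460),1.9)
print()
for o in mounts(g): print(*o)
E
```

```text
[362.1 203.3] 330 [ 0.5495 -0.1684  0.021 ] (0.5494, -0.169, 0.0315) [188. 156.  67.]
[253.7 222. ] 80 [0.5187 0.1288 0.0212] (0.5193, 0.1284, 0.0157) [ 53.  76. 136.]
[419.6 222.3] 60 [ 0.4857 -0.3186  0.019 ] (0.4871, -0.3151, 0.0237) [58. 56. 56.]
[318.9 224.4] 85 [ 0.4992 -0.0465  0.0215] (0.4998, -0.0455, 0.0154) [44. 42. 41.]
[287.1 229.9] 97 [0.4902 0.0401 0.022 ] (0.4897, 0.0394, 0.0155) [45. 42. 42.]
[416.6 229.1] 45 [ 0.4668 -0.3075  0.0219] (0.4659, -0.3089, 0.0147) [94. 89. 87.]
[377.5 239. ] 42 [ 0.4484 -0.2005  0.0168] (0.4515, -0.204, 0.029) [114. 110. 107.]
[423.1 235.7] 52 [ 0.4483 -0.3239  0.0183] (0.4448, -0.3233, 0.0255) [46. 45. 45.]
[357.2 243.8] 87 [ 0.4385 -0.1446  0.0214] (0.4383, -0.1447, 0.0154) [193.  99.  50.]
[301.7 246.7] 89 [0.4413 0.0042 0.0219] (0.4413, 0.0041, 0.0148) [44. 42. 41.]
[332.  246.8] 93 [ 0.4353 -0.0765  0.0209] (0.4355, -0.077, 0.0153) [45. 42. 42.]
[271.1 251.2] 89 [0.4355 0.0866 0.0213] (0.4354, 0.0874, 0.0152) [45. 43. 42.]
[196.8 260.4] 255 [0.4251 0.2853 0.0201] (0.4273, 0.2856, 0.0658) [167. 161. 151.]

[329.3 170.2] 87 [ 0.4689 -
[... 264 characters left out ...]
4] (0.4363, -0.1419, 0.0167) [171.  86.  26.]
[331.6 238. ] 121 [ 0.4353 -0.0727  0.0188] (0.4365, -0.0758, 0.0173) [47. 44. 42.]
[300.4 244.7] 125 [ 0.498  -0.0417  0.0187] (0.4986, -0.0426, 0.0167) [45. 43. 41.]
[324.5 263.4] 135 [0.441  0.0079 0.019 ] (0.4411, 0.0068, 0.0159) [44. 41. 40.]
[297.8 273.5] 151 [0.49   0.0442 0.0188] (0.4887, 0.0421, 0.0169) [44. 41. 40.]
[322.6 293.7] 168 [0.4348 0.0914 0.0189] (0.4354, 0.0893, 0.0164) [43. 40. 39.]
[208.4 297.9] 186 [0.6453 0.1333 0.02  ] (0.6464, 0.1328, 0.043) [138. 131. 119.]
[275.5 305.4] 173 [0.5177 0.1334 0.0194] (0.5172, 0.132, 0.0161) [ 42.  70. 126.]
[313.6 384.8] 648 [0.4252 0.2894 0.0176] (0.4302, 0.2836, 0.0668) [148. 141. 130.]
```

View pics/t1.png

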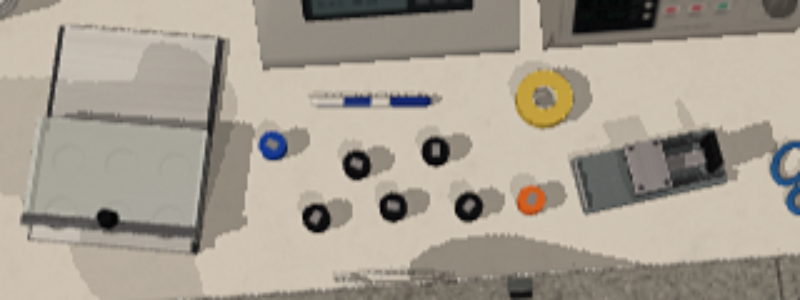

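View pics/s1.png

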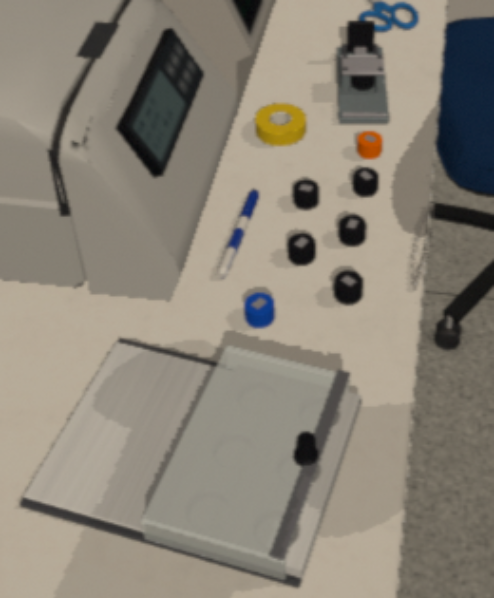

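```bash
python3 - <<'E'
from h import *
def rect(q): 
    r=cv2.minAreaRect((q[:,:2]*1000).astype(np.float32)); return [np.round(x,1) for x in r], len(q)
for n in("top","side"):
    f=grab(n);P=pts(f);Z=P[...,2]
    H=(P[...,0]>.33)&(P[...,0]<.66)&(P[...,1]>.15)&(P[...,1]<.46)
    print(n,'Z hist',np.histogram(Z[H],[-.01,.003,.006,.011,.014,.02,.03,.034,.039,.045,.07])[0])
    print('knob',P[H&(Z>.055)&(Z<.07)].mean(0),len(P[H&(Z>.055)&(Z<.07)]))
    for a,b in((.005,.012),(.031,.042),(.004,.042),(.014,.022)):
        print((a,b),rect(P[H&(Z>a)&(Z<b)]))
    M=(P[...,0]>.40)&(P[...,0]<.53)&(P[...,1]>-.40)&(P[...,1]<-.17)
    for a,b in((.005,.065),(.0075,.0125),(.038,.044),(.05,.065)):
        q=P[M&(Z>a)&(Z<b)];print('mould',(a,b),rect(q),q.mean(0).round(4))
f=grab("side")
b=f["img"][360:480:4,150:340:6].mean(2).astype(int)
E
```

```text
top Z hist [3925 2092 1825  774  498  197  209 1498 1227   79]
knob [0.44527699 0.30308227 0.06199824] 31
(0.005, 0.012) ([array([509.6, 304.6]), array([309.5, 300.9]), np.float64(89.8)], 2777)
(0.031, 0.042) ([array([492.3, 296.1]), array([185.9, 119.1]), np.float64(81.0)], 2619)
(0.004, 0.042) ([array([509.4, 305. ]), array([309.7, 301.2]), np.float64(90.0)], 7231)
(0.014, 0.022) ([array([545.3, 329.3]), array([267.6, 239.8]), np.float64(81.4)], 593)
mould (0.005, 0.065) ([array([ 465.1, -285. ]), array([228.6, 129.6]), np.float64(90.0)], 1848) [ 0.4621 -0.2761  0.0191]
mould (0.0075, 0.0125) ([array([ 465. , -285.1]), array([227.6, 128.6]), np.float64(89.6)], 434) [ 0.4595 -0.2652  0.0102]
mould (0.038, 0.044) ([array([ 464.3, -291.9]), array([53.8, 88.1]), np.float64(7.7)], 189) [ 0.4612 -0.2719  0.0415]
mould (0.05, 0.065) ([array([ 456. , -314.8]), array([33.1, 74. ]), np.float64(33.1)], 53) [ 0.469  -0.3343  0.0587]
side Z hist [15067   983  5053   160  1063   281   661  6478   342   124]
knob [0.44434182 0.30680679 0.05928329] 87
(0.005, 0.012) ([array([546.9, 330.9]), array([264.8, 242.5]), np.float64(80.9)], 5698)
(0.031, 0.042) ([array([491.3, 298.4]), array([186.4, 119. ]), np.float64(81.1)], 7430)
(0.004, 0.042) ([array([546.3, 330.3]), array([266.1, 243.1]), np.float64(81.3)], 14820)
(0.014, 0.022) ([array([450.6, 332.5]), array([219.3, 106.5]), np.float64(48.5)], 1143)
mould (0.005, 0.065) ([array([ 485.8, -263.8]), array([112.1, 172.8]), np.float64(8.7)], 1202) [ 0.4625 -0.2644  0.0236]
mould (0.0075, 0.0125) ([array([ 461.2, -270.3]), array([ 61.6, 162. ]), np.float64(8.1)], 411) [ 0.4591 -0.2393  0.0097]
mould (0.038, 0.044) ([array([ 463.7, -292.1]), array([53.2, 96.4]), np.float64(6.3)], 243) [ 0.4615 -0.2737  0.0404]
mould (0.05, 0.065) ([array([ 471.1, -333.3]), array([35. , 12.8]), np.float64(6.6)], 63) [ 0.4704 -0.3331  0.0555]
```

```bash
cat >> h.py <<'E'
def yawvec(deg): a=np.radians(deg); return np.array([np.cos(a),np.sin(a)]),np.array([-np.sin(a),np.cos(a)])
def go(p,yaw=None,s=None):
    """print the row shift [mm] and turn taking the tool to p with tool y at yaw deg (turn about tool x)"""
    s=s or manip.state(); q=s["tool_rot"]; r=R.from_quat([q[1],q[2],q[3],q[0]])
    d=r.inv().apply(np.array(p)-s["tool_pos"])*1000
    y=r.as_matrix()[:,1]; cur=np.degrees(np.arctan2(y[1],y[0]))
    t=0 if yaw is None else -np.radians(yaw-cur) # x points down
    return d.round(1),round(t,3)
E
python3 - <<'E'
from h import *
for n,c in(("top",(.4923,.2961)),("side",(.4913,.2984))):
    f=grab(n);P=pts(f);Z=P[...,2]
    x,y=yawvec(-8.95); q=P[...,:2]-np.array(c); X=q@x*1000;Y=q@y*1000
    for a,b in((.003,.0055),(.0055,.011),(.014,.022)):
        k=(Z>a)&(Z<b)&(np.abs(Y)<70)&(X>-100)&(X<200)
        print(n,(a,b),np.histogram(X[k],np.arange(-100,201,10))[0])
    for lo,hi in((-85,-60),(60,190)):
        k=(np.abs(Y)<70)&(X>lo)&(X<hi); 
        bins=np.arange(lo,hi,5); i=np.digitize(X[k],bins); print([(int(bins[j-1]),round(float(np.median(Z[k][i==j])*1000),1)) for j in range(1,len(bins)+1) if (i==j).any()])
print(go((.405,.311,.15),81.05))
E
```

```text
top (0.003, 0.0055) [49 47 49  0  1  0  0  0  0  0  0  0  0  0  0  0  0  8  9 14  9  8  5  7
  6  7  6 26 44 55]
top (0.0055, 0.011) [ 29  21  34   1   4   0   0   0   0   0   0   0   0   0   0   0  49 104
 103  96  88  98  96  86  79  98  87  24  26  24]
top (0.014, 0.022) [  0   0  25 157  41   0   0   0   0   0   0   0   0   0   0   0  11  21
  22  22  22  16  22  22  20  19  11   0   0   0]
[(-85, 0.5), (-80, 0.8), (-75, 2.5), (-70, 18.4), (-65, 17.8)]
[(60, 10.5), (65, 10.4), (70, 10.1), (75, 9.8), (80, 10.3), (85, 10.0), (90, 9.9), (95, 10.6), (100, 10.6), (105, 10.8), (110, 10.3), (115, 10.2), (120, 10.5), (125, 10.7), (130, 10.5), (135, 11.0), (140, 10.6), (145, 11.1), (150, 10.5), (155, 9.7), (160, 10.6), (165, 9.8), (170, 3.9), (175, 1.8), (180, 2.4), (185, 2.0)]
side (0.003, 0.0055) [ 3  2 26  0  8  0  0  0  0  0  0  0  0  0  0  0  0 20 17 20 18 15 15 15
 19 16 19  5  0  4]
side (0.0055, 0.011) [  0   0  44   0  14   0   0   0   0   0   0   0   0   0   0   0  66 424
 424 409 417 410 412 412 401 400 380  18   0   0]
side (0.014, 0.022) [  0   0  78 498 169   0   0   0   0   0   0   0   0   0   0   0   0   0
   0   0   0   0   0   0   0   0   0   0   0   0]
[(-85, -0.4), (-80, -0.3), (-75, 1.4), (-70, 17.7), (-65, 17.7)]
[(65, 8.1), (70, 7.7), (75, 7.5), (80, 7.6), (85, 7.7), (90, 7.6), (95, 7.6), (100, 7.7), (105, 7.7), (110, 7.7), (115, 7.8), (120, 7.8), (125, 7.7), (130, 7.8), (135, 7.7), (140, 7.6), (145, 7.6), (150, 7.6), (155, 7.6), (160, 7.6), (165, 7.4), (170, 1.3), (175, -0.4), (180, -0.3), (185, -0.3)]
(array([  44.2, -230.2,  323.9]), np.float64(-0.073))
```

Emit:
play_rows --pt "0 -60 60 -0.073 1" --pt "0 -115 120 -0.073 1" --pt "0 -150 180 -0.073 1" --pt "10 -190 230 -0.073 1" --pt "20 -210 280 -0.073 1" --pt "44 -230 322 -0.073 1" --pt "44 -230 322 -0.073 1" --pt "44 -230 322 -0.073 1"

```text
time: 1.5
tool_pos: [0.4037, 0.3102, 0.1493]
tool_rot: [0.704, 0.056, 0.705, -0.057]
contact_force: [-0.4, 0.3, 0.1]
gripper_width: 0.001
```

```bash
python3 - <<'E'
from h import *
s=manip.state(); print(s["tool_pos"],s["gripper_width"],s["contact_force"],s["time"])
print(go((.4035,.3115,.046),81.05))
f=grab("side"); save(f,"s2.png",(150,280,400,470),2.5)
E
```

```text
[0.40371977 0.31018611 0.14929582] 0.0011122834829965028 [-0.42469588  0.29839785  0.11645536] 1.5
(array([103.3,   1.4,  -0.3]), np.float64(-0.003))
```

Emit:
play_rows --pt "50 1 0 0 1" --pt "103 1 0 0 1" --pt "103 1 15 0 1" --pt "103 1 30 0 1" --pt "103 1 45 0 1" --pt "103 1 60 0 1" --pt "103 1 75 0 1" --pt "103 1 90 0 1"

```text
time: 2.55
tool_pos: [0.4935, 0.2985, 0.0475]
tool_rot: [0.705, 0.055, 0.705, -0.055]
contact_force: [0.5, -0.2, -1.0]
gripper_width: -0.001
```

Emit:
play_rows --pt "0 0 12 0 1" --pt "0 0 24 0 1" --pt "0 0 32 0 1" --pt "0 0 36 0 1" --pt "0 0 38 0 1" --pt "0 0 38 0 1"

```text
time: 3.3
tool_pos: [0.5296, 0.2928, 0.0471]
tool_rot: [0.705, 0.055, 0.705, -0.055]
contact_force: [0.7, 0.5, 0.6]
gripper_width: -0.002
```

```bash
python3 - <<'E'
from h import *
s=manip.state(); print(s["tool_pos"],s["contact_force"],s["time"])
f=grab("side"); save(f,"s3.png",(120,260,400,470),2.5)
P=pts(f);Z=P[...,2];x,y=yawvec(-8.95); q=P[...,:2]-np.array((.4792,.2993)); X=q@x*1000;Y=q@y*1000
k=(Z>.0325)&(Z<.04)&(np.abs(Y)<70)&(X>-100)&(X<220);print(np.percentile(X[k],[1,3,97,99]))
E
```

```text
[0.52961427 0.29281457 0.04713968] [0.65061028 0.52184618 0.56060101] 3.3
[-46.55843452 -44.36245948  66.20271924  69.13710503]
```

View pics/s3.png

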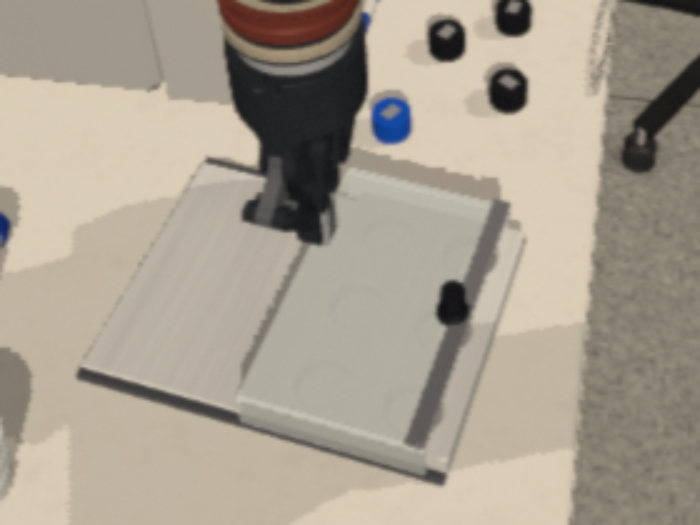

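```bash
python3 - <<'E'
from h import *
s=manip.state(); print(s["tool_pos"],s["joint_pos"].round(3),s["contact_force"])
for n in("side","top"):
    f=grab(n); d=f["rotation"].T@(s["tool_pos"]-f["origin"]); print(n,f["cx"]+f["fx"]*d[0]/-d[2],f["cy"]-f["fy"]*d[1]/-d[2])
    P=pts(f)
    if n=="side": print(P[354,244],P[345,250],onplane(f,244,354,.047)); 
    else: save(f,"t3.png",(140,160,300,280),5)
E
```

```text
[0.52952018 0.29284125 0.04714563] [ 0.382  0.139  1.777  0.     1.226 -1.033] [-0.19258634  0.15834464 -0.02414867]
side 248.58379171888453 367.55531994243324
[0.52968387 0.30628816 0.10008616] [0.5207221  0.30061306 0.11604782] [0.54285193 0.26819706 0.047     ]
top 190.77470399769635 220.2422704587418
```

View pics/t3.png

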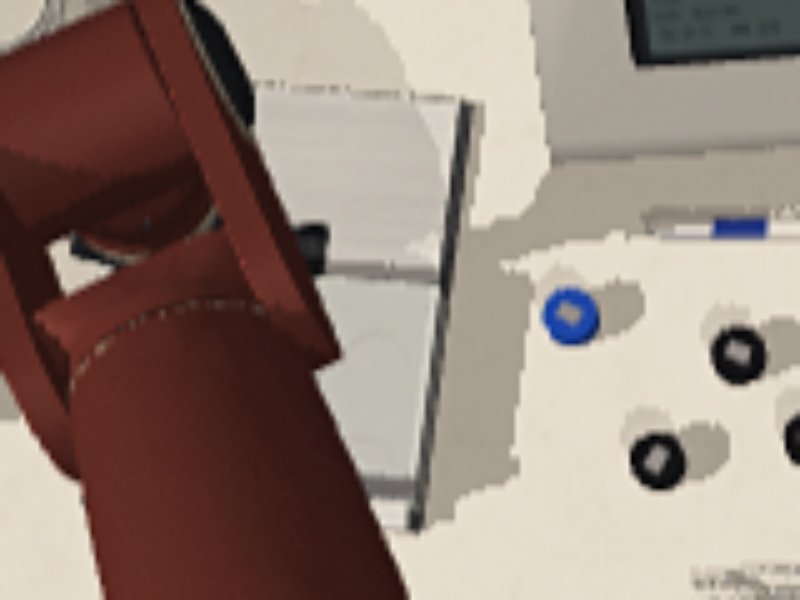

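```bash
python3 - <<'E'
from h import *
s=manip.state()
f=grab("side");P=pts(f);im=f["img"].mean(2)
for v in range(340,372,2):
    print(v,[(int(P[v,u,0]*1000),int(P[v,u,1]*1000),int(P[v,u,2]*1000),int(im[v,u])) for u in range(236,262,4)])
E
```

```text
340 [(528, 336, 171, 66), (531, 310, 137, 23), (526, 307, 135, 26), (520, 306, 135, 30), (519, 293, 119, 66), (531, 230, 37, 171), (525, 227, 34, 168)]
342 [(527, 338, 169, 58), (530, 315, 140, 27), (525, 310, 135, 21), (520, 309, 134, 27), (519, 294, 115, 58), (531, 233, 35, 169), (524, 232, 35, 170)]
344 [(526, 342, 171, 31), (524, 332, 157, 29), (522, 321, 144, 24), (520, 310, 130, 43), (519, 294, 111, 66), (530, 237, 35, 171), (524, 235, 34, 170)]
346 [(526, 343, 168, 26), (524, 333, 155, 24), (523, 321, 139, 26), (524, 300, 112, 102), (520, 293, 104, 75), (529, 240, 34, 169), (522, 241, 36, 170)]
348 [(526, 346, 166, 30), (524, 335, 153, 27), (522, 323, 137, 29), (523, 302, 110, 88), (519, 295, 101, 78), (528, 247, 37, 169), (522, 244, 35, 169)]
350 [(526, 345, 161, 28), (524, 335, 148, 25), (523, 323, 133, 26), (524, 302, 105, 71), (519, 296, 98, 84), (527, 248, 35, 168), (521, 248, 35, 169)]
352 [(526, 346, 158, 91), (524, 336, 145, 29), (523, 322, 128, 29), (524, 301, 99, 68), (520, 296, 93, 86), (527, 253, 35, 169), (520, 252, 35, 169)]
354 [(566, 241, 7, 172), (535, 306, 98
[... 613 characters left out ...]
6, 37, 170), (535, 274, 36, 171), (528, 274, 36, 169), (522, 273, 37, 170), (516, 272, 35, 170)]
364 [(561, 261, 7, 164), (547, 280, 36, 134), (541, 278, 35, 170), (534, 277, 34, 170), (527, 278, 36, 170), (521, 277, 37, 169), (515, 276, 36, 169)]
366 [(559, 267, 9, 123), (546, 283, 35, 157), (540, 282, 35, 169), (533, 283, 37, 170), (526, 282, 37, 169), (521, 279, 33, 170), (514, 278, 34, 169)]
368 [(559, 268, 6, 121), (546, 286, 33, 169), (539, 287, 36, 170), (533, 285, 34, 169), (526, 284, 34, 170), (520, 283, 35, 170), (513, 283, 35, 170)]
370 [(557, 274, 8, 119), (544, 292, 37, 170), (538, 291, 36, 170), (532, 288, 34, 170), (525, 289, 36, 169), (519, 288, 36, 171), (512, 287, 35, 170)]
```

Emit:
play_rows --pt "-30 0 0 0 1" --pt "-30 0 -60 0 1" --pt "-30 0 -120 0 1" --pt "-30 0 -133 0 1" --pt "-10 0 -133 0 1" --pt "0 0 -133 0 1"

```text
time: 4.25
tool_pos: [0.3984, 0.3133, 0.0466]
tool_rot: [0.705, 0.055, 0.705, -0.055]
contact_force: [0.2, -0.0, -0.6]
gripper_width: -0.001
```

```bash
cat >> h.py <<'E'
def tip(f,s):
    P=pts(f); im=f["img"].mean(2); k=(np.hypot(P[...,0]-s["tool_pos"][0],P[...,1]-s["tool_pos"][1])<.03)&(P[...,2]>s["tool_pos"][2]-.01)&(P[...,2]<s["tool_pos"][2]+.12)
    v,u=np.nonzero(k); print("n",len(v)); o=np.argsort(P[k][:,2])[:12]; print((P[k][o]*1000).round())
E
python3 - <<'E'
from h import *
s=manip.state();print(s["tool_pos"]);tip(grab("side"),s); f=grab("side"); save(f,"s4.png",(220,280,400,430),4)
E
```

```text
[0.39842069 0.31328303 0.04659741]
n 233
[[410. 318.  85.]
 [393. 322.  85.]
 [392. 322.  87.]
 [390. 322.  87.]
 [393. 322.  88.]
 [390. 320.  89.]
 [389. 318.  89.]
 [390. 322.  90.]
 [388. 313.  90.]
 [392. 323.  90.]
 [393. 320.  91.]
 [405. 325.  91.]]
```

View pics/s4.png

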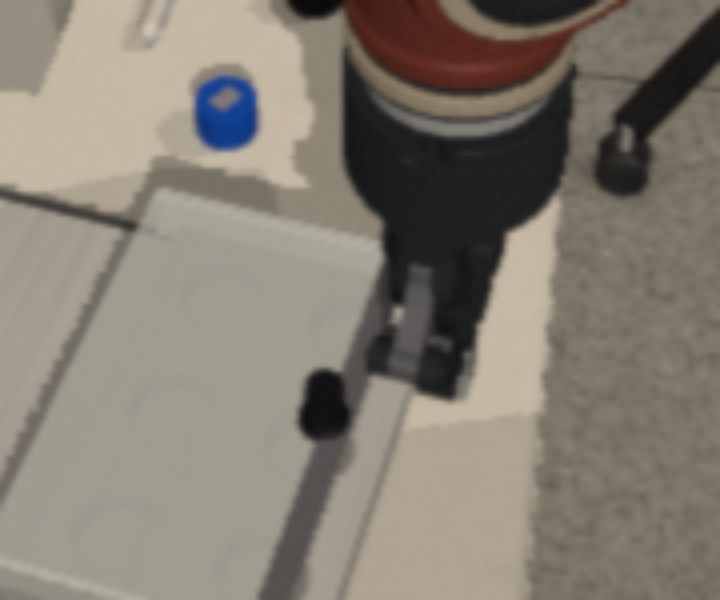

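Emit:
play_rows --pt "20 0 0 0 1" --pt "40 0 0 0 1" --pt "40 0 15 0 1" --pt "40 0 30 0 1" --pt "40 0 30 0 1"

```text
time: 4.97
tool_pos: [0.4308, 0.309, 0.0088]
tool_rot: [0.706, 0.056, 0.704, -0.055]
contact_force: [-0.9, 0.3, 0.6]
gripper_width: 0.0
```

```bash
python3 - <<'E'
from h import *
s=manip.state();print(s["tool_pos"],s["contact_force"]);f=grab("side");tip(f,s)
P=pts(f);k=(P[...,2]>.044)&(P[...,2]<.062)&(np.hypot(P[...,0]-.47,P[...,1]-.3)<.04)&(P[...,0]>.435);print(P[k].mean(0),k.sum())
E
```

```text
[0.43078952 0.30903348 0.0087974 ] [-0.88139893  0.30955668  0.57087154]
n 1001
[[418. 306.  -1.]
 [421. 331.  -1.]
 [423. 323.  -1.]
 [407. 317.  -1.]
 [413. 316.  -1.]
 [405. 304.  -1.]
 [403. 302.  -1.]
 [424. 331.  -1.]
 [407. 295.  -1.]
 [424. 328.  -1.]
 [417. 334.  -1.]
 [414. 309.  -1.]]
[0.45293795 0.30526056 0.05092222] 2
```

Emit:
play_rows --pt "0 0 15 0 1" --pt "0 0 30 0 1" --pt "0 0 45 0 1" --pt "0 0 60 0 1" --pt "0 0 75 0 1" --pt "0 0 88 0 1" --pt "0 0 96 0 1" --pt "0 0 100 0 1"

```text
time: 6.02
tool_pos: [0.5272, 0.2931, 0.007]
tool_rot: [0.705, 0.055, 0.705, -0.055]
contact_force: [-2.2, 0.5, 0.5]
gripper_width: 0.002
```

```bash
cat >> h.py <<'E'
def cov(f):
    P=pts(f);Z=P[...,2];x,y=yawvec(-8.95); q=P[...,:2]-np.array((.4792,.2993)); X=q@x*1000;Y=q@y*1000
    k=(Z>.0325)&(Z<.04)&(np.abs(Y)<85)&(X>-100)&(X<220);print("cover rear",np.percentile(X[k],[1,97,99]))
    k=(Z>.045)&(Z<.062)&(np.abs(Y)<40)&(X>-100)&(X<220);print("knob",np.median(X[k]),np.median(Y[k]),k.sum())
E
python3 - <<'E'
from h import *
s=manip.state();print(s["tool_pos"],s["contact_force"]);f=grab("side");cov(f)
E
```

```text
[0.52722859 0.29305987 0.00704676] [-2.16639975  0.51360576  0.48973613]
cover rear [ 56.35537358 170.63297294 172.36917356]
knob 42.00826108856445 9.553588097063258 70
```

Emit:
play_rows --pt "0 0 3 0 1" --pt "0 0 6 0 1" --pt "0 0 6 0 1"

```text
time: 6.45
tool_pos: [0.5303, 0.2926, 0.007]
tool_rot: [0.703, 0.055, 0.707, -0.055]
contact_force: [-8.5, 1.7, 5.8]
gripper_width: 0.001
```

```bash
python3 - <<'E'
from h import *
s=manip.state();print(s["tool_pos"],s["contact_force"]);f=grab("side");cov(f)
# pockets
x,y=yawvec(-8.95);o=np.array((.4792,.2993))
for i,(a,b) in enumerate([(-29,58),(-29,0),(-29,-58),(29,58),(29,0),(29,-58)]): print(i+1,(o+x*a/1000+y*b/1000).round(4))
print(go((.4892,.0413,.11),81.05))
for o in mounts(f): print(*o)
E
```

```text
[0.53033377 0.29261894 0.0070353 ] [-8.45424358  1.74629771  5.75124493]
cover rear [ 59.38385056 173.7950298  175.67726718]
knob 45.33703706220812 9.91806056388292 69
1 [0.4596 0.3611]
2 [0.4506 0.3038]
3 [0.4415 0.2465]
4 [0.5169 0.3521]
5 [0.5078 0.2948]
6 [0.4988 0.2375]
(array([-102.7, -254.8,   -2.2]), np.float64(0.001))
[324.7 263.6] 140 [0.4408 0.0084 0.019 ] (0.4398, 0.0068, 0.0166) [53. 50. 48.]
[297.9 273.4] 149 [0.4899 0.0443 0.0191] (0.489, 0.0432, 0.016) [55. 52. 50.]
[322.5 293.6] 165 [0.435  0.0912 0.0189] (0.4344, 0.0899, 0.0159) [53. 49. 48.]
[198.1 296.6] 105 [0.6649 0.133  0.0201] (0.6651, 0.1322, 0.0237) [164. 156. 142.]
[275.6 305.5] 176 [0.5177 0.1333 0.0191] (0.5188, 0.1323, 0.0162) [ 51.  84. 150.]
[282.1 380.2] 3980 [0.4772 0.2875 0.0176] (0.481, 0.2827, 0.0932) [194. 185. 171.]
```

```bash
python3 - <<'E'
from h import *
print(go((.4354,.0885,.04),81.05))
E
```

```text
(array([ -32.4, -216.4,  -62.3]), np.float64(0.001))
```

Emit:
play_rows --pt "-30 0 -20 0 0.5" --pt "-60 -30 -40 0 -0.2" --pt "-60 -85 -60 0 -0.2" --pt "-60 -140 -75 0 -0.2" --pt "-60 -187 -85 0 -0.2" --pt "-50 -187 -62 0 -0.2" --pt "-33 -187 -62 0 -0.2" --pt "-33 -187 -62 0 -0.2"

```text
time: 7.5
tool_pos: [0.4406, 0.1173, 0.0381]
tool_rot: [0.703, 0.055, 0.707, -0.055]
contact_force: [-1.1, -0.2, -0.5]
gripper_width: 0.602
```

```bash
python3 - <<'E'
from h import *
s=manip.state();print(s["tool_pos"],s["gripper_width"],go((.4354,.0885,-.029),81.05))
f=grab("side"); save(f,"s5.png",(220,190,400,325),4)
P=pts(f);x,y=yawvec(-8.95)
q=P[...,:2]-s["tool_pos"][:2];X=q@x*1000;Y=q@y*1000;Z=P[...,2]*1000
k=(abs(X)<30)&(abs(Y)<60)&(Z>40)&(Z<100);
for a in range(40,100,8):
    m=k&(Z>=a)&(Z<a+8); 
    if m.sum(): print(a,m.sum(),np.percentile(X[m],[2,98]).round(1),np.percentile(Y[m],[2,98]).round(1))
E
```

```text
[0.44058203 0.11731848 0.03810302] 0.6015588986158168 (array([ 67.1, -29.2,  -0.4]), np.float64(0.001))
72 10 [-6.3  7.2] [-27.   33.1]
80 35 [-9.7 11.4] [-29.4  39.3]
88 59 [-10.   11.6] [-27.8  40.9]
96 27 [-9.5  9.4] [-27.3  41.6]
```

View pics/s5.png

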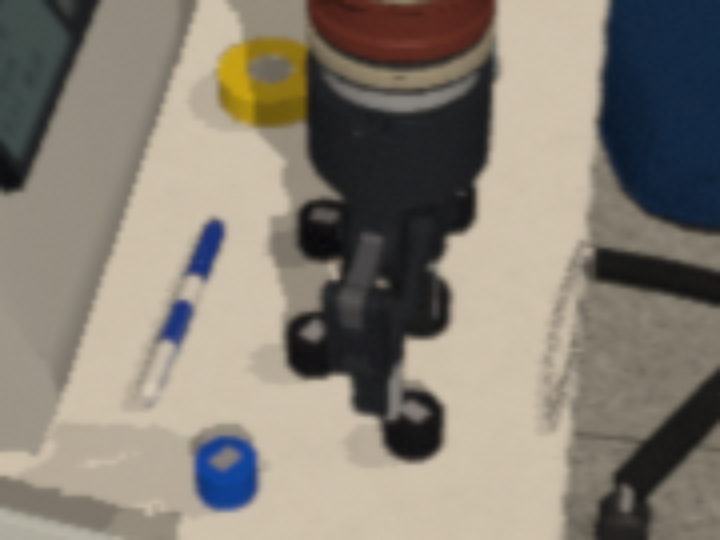

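Emit:
play_rows --pt "20 -29 0 0 -0.2" --pt "20 -29 0 0 -0.2" --pt "50 -29 0 0 -0.2" --pt "67 -29 0 0 -0.2" --pt "67 -29 0 0 0.9" --pt "67 -29 0 0 0.9" --pt "67 -29 0 0 0.9" --pt "67 -29 0 0 0.9"

```text
time: 8.55
tool_pos: [0.4386, 0.0887, -0.0261]
tool_rot: [0.705, 0.055, 0.704, -0.055]
contact_force: [-0.0, 0.2, -0.9]
gripper_width: 0.307
```

Emit:
play_rows --pt "-20 0 0 0 0.9" --pt "-60 0 0 0 0.9" --pt "-60 0 0 0 0.9"

```text
time: 8.93
tool_pos: [0.4414, 0.0887, 0.0372]
tool_rot: [0.708, 0.055, 0.702, -0.055]
contact_force: [0.3, -0.0, 0.3]
gripper_width: 0.309
```

```bash
python3 - <<'E'
from h import *
s=manip.state();print(s["tool_pos"],s["gripper_width"],s["contact_force"])
f=grab("side"); g=grab("top"); im=np.hstack([cv2.resize(f["img"][200:320,260:380],None,fx=3.3,fy=3.3),cv2.resize(g["img"][180:280,220:320],None,fx=3.96,fy=3.96)])
cv2.imwrite("pics/b6.png",im[:,:,::-1])
P=pts(f);x,y=yawvec(-8.95)
q=P[...,:2]-s["tool_pos"][:2];X=q@x*1000;Y=q@y*1000;Z=P[...,2]*1000
for a in range(32,84,4):
    m=(abs(X)<30)&(abs(Y)<50)&(Z>=a)&(Z<a+4); 
    if m.sum(): print(a,m.sum(),np.percentile(X[m],[2,98]).round(1),np.percentile(Y[m],[2,98]).round(1),f["img"][m].mean())
E
```

```text
[0.44139195 0.08867602 0.03716554] 0.30909534060380484 [ 0.25110203 -0.03984674  0.29593977]
60 7 [-16.2  -0.8] [ 4.4 15. ] 96.57142857142857
64 17 [-17.    4.5] [ 0.6 16.9] 63.03921568627451
68 12 [-16.9  -5.1] [-0.7 15.7] 43.05555555555556
72 15 [-16.9   6.1] [ 0.6 20.2] 50.71111111111111
76 15 [-16.9   7.6] [ 2.9 21.9] 73.5111111111111
80 61 [-17.5   7.2] [-16.9  26.4] 52.28415300546448
```

View pics/b6.png

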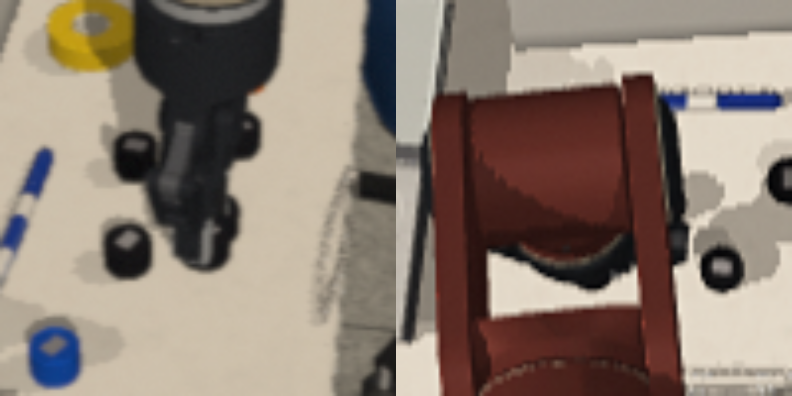

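```bash
cat >> h.py <<'E'
def pockets(f,o=(.4792,.2993),yaw=-8.95):
    P=pts(f);x,y=yawvec(yaw);o=np.array(o)
    g=cv2.cvtColor(f["img"],cv2.COLOR_RGB2GRAY).astype(float)
    res=[]
    for i,(a,b) in enumerate([(-29,58),(-29,0),(-29,-58),(29,58),(29,0),(29,-58)]):
        c=o+x*a/1e3+y*b/1e3; q=P[...,:2]-c; 
        m=(np.hypot(q[...,0],q[...,1])<.026)&(P[...,2]<.0155)&(P[...,2]>0)
        v,u=np.nonzero(m)
        if len(v)<20: res.append((i+1,None)); continue
        W=np.array([onplane(f,uu,vv,.0165)[:2] for uu,vv in zip(u,v)])
        (cx,cy),r=cv2.minEnclosingCircle((W*1000).astype(np.float32)); d=np.array((cx,cy))/1e3-c
        res.append((i+1,len(v),round(r,1),(d@x*1e3).round(1),(d@y*1e3).round(1), P[m][:,2].min().round(4)))
    return res
E
python3 - <<'E'
from h import *
s=manip.state();print(s["tool_pos"])
for n in("side","top"):
    f=grab(n); print(n); [print(r) for r in pockets(f)]
    [print(*o) for o in mounts(f) if o[1]<200 and abs(o[2][1])<.12]
E
```

```text
[0.43831751 0.08853434 0.03360397]
side
(1, 391, 25.4, np.float64(0.3), np.float64(1.2), np.float64(0.0018))
(2, 327, 23.9, np.float64(-0.2), np.float64(-0.4), np.float64(0.0018))
(3, 286, 25.1, np.float64(-0.4), np.float64(0.1), np.float64(0.0014))
(4, 367, 23.9, np.float64(3.3), np.float64(1.4), np.float64(0.0016))
(5, 318, 24.5, np.float64(0.4), np.float64(0.9), np.float64(0.002))
(6, 280, 24.0, np.float64(1.2), np.float64(4.9), np.float64(0.0026))
[336.2 238.5] 30 [ 0.4254 -0.0729  0.0185] (0.4272, -0.0751, 0.0149) [39. 37. 36.]
[300.3 244.8] 125 [ 0.4983 -0.0414  0.0188] (0.4988, -0.042, 0.0165) [39. 37. 35.]
[297.8 273.4] 148 [0.49   0.0441 0.019 ] (0.4893, 0.0427, 0.0159) [52. 49. 47.]
top
(1, 125, 22.8, np.float64(-0.6), np.float64(5.7), np.float64(0.0007))
(2, 129, 24.8, np.float64(-0.4), np.float64(0.2), np.float64(0.0001))
(3, 132, 24.4, np.float64(-1.1), np.float64(-0.3), np.float64(0.0011))
(4, 125, 23.8, np.float64(0.8), np.float64(0.6), np.float64(0.0007))
(5, 124, 20.9, np.float64(-2.3), np.float64(0.4), np.float64(0.0003))
(6, 126, 23.9, np.float64(0.2), np.float64(0.6), np.float64(0.0015))
[318.9 224.5] 93 [ 0.4989 -0.0464  0.0211] (0.4993, -0.0469, 0.0151) [38. 36. 35.]
[301.8 246.9] 88 [0.441  0.004  0.0217] (0.4416, 0.0042, 0.0151) [45. 43. 42.]
[332.2 246.7] 87 [ 0.4355 -0.077   0.0214] (0.4354, -0.077, 0.0151) [52. 50. 49.]
```

```bash
python3 - <<'E'
from h import *
print(go((.5201,.3516,.035),81.05),manip.state()["tool_pos"])
E
```

```text
(array([ -3.1, 272.8,  41.2]), np.float64(0.0)) [0.43700605 0.08851819 0.03209567]
```

Emit:
play_rows --pt "-15 50 0 0 0.9" --pt "-15 105 10 0 0.9" --pt "-15 160 20 0 0.9" --pt "-15 215 35 0 0.9" --pt "-10 262 40 0 0.9" --pt "-5 273 40 0 0.9" --pt "-3 273 40 0 0.9" --pt "-3 273 40 0 0.9"

```text
time: 10.12
tool_pos: [0.519, 0.3505, 0.0351]
tool_rot: [0.704, 0.055, 0.706, -0.056]
contact_force: [0.3, -0.2, -1.1]
gripper_width: 0.306
```

Emit:
play_rows --pt "0 0 0 0 0.9" --pt "0 0 0 0 0.9" --pt "0 0 0 0 0.9"

```text
time: 10.5
tool_pos: [0.5201, 0.3517, 0.0366]
tool_rot: [0.705, 0.055, 0.705, -0.055]
contact_force: [-0.2, -0.2, -0.2]
gripper_width: 0.307
```

```bash
python3 - <<'E'
from h import *
s=manip.state();print(s["tool_pos"],s["gripper_width"],go((.5196,.3517,-.017),81.05))
f=grab("side"); P=pts(f);x,y=yawvec(-8.95)
q=P[...,:2]-s["tool_pos"][:2];X=q@x*1000;Y=q@y*1000;Z=P[...,2]*1000
for a in range(44,84,4):
    m=(abs(X)<30)&(abs(Y)<50)&(Z>=a)&(Z<a+4); 
    if m.sum(): print(a,m.sum(),np.percentile(X[m],[2,98]).round(1),np.percentile(Y[m],[2,98]).round(1),f["img"][m].mean())
print(go((.5196,.3517,-.017),81.05))
E
```

```text
[0.52005933 0.35171588 0.03659324] 0.30718709761088303 (array([53.6, -0.1, -0.5]), np.float64(-0.0))
60 7 [-17.1  -2. ] [ 0.8 14.7] 94.0952380952381
64 17 [-17.7  -4.1] [-0.2 15.1] 65.09803921568627
68 21 [-17.4  -8.2] [-5.4 13.6] 36.42857142857143
72 20 [-17.1  -6.4] [-4.  19.7] 35.63333333333333
76 23 [-17.4  -7.2] [-12.4  20.9] 54.971014492753625
80 144 [-16.9   0.8] [-13.2  26.4] 44.07175925925926
(array([53.5, -0.2, -0.4]), np.float64(0.0))
```

Emit:
play_rows --pt "20 0 0 0 0.9" --pt "38 0 0 0 0.9" --pt "46 0 0 0 0.9" --pt "53 0 0 0 0.9" --pt "53 0 0 0 0.9" --pt "53 0 0 0 0.9"

```text
time: 11.3
tool_pos: [0.5204, 0.3523, -0.0162]
tool_rot: [0.705, 0.055, 0.705, -0.055]
contact_force: [-0.0, 0.0, -0.8]
gripper_width: 0.311
```

No contact load, and it is low enough to be inside the pocket; release and lift.

Emit:
play_rows --pt "1 0 0 0 -0.2" --pt "1 0 0 0 -0.2" --pt "1 0 0 0 -0.2" --pt "-40 0 0 0 -0.2" --pt "-60 -40 -20 0 -0.2" --pt "-60 -100 -40 0 -0.2" --pt "-60 -100 -40 0 -0.2" --pt "-60 -100 -40 0 -0.2"

```text
time: 12.3
tool_pos: [0.4653, 0.2596, 0.0437]
tool_rot: [0.705, 0.056, 0.705, -0.055]
contact_force: [0.7, 0.8, 0.4]
gripper_width: 0.598
```

```bash
cat >> h.py <<'E'
def seated(f,o=(.4792,.2993),yaw=-8.95):
    P=pts(f);x,y=yawvec(yaw);o=np.array(o);im=f["img"].mean(2)
    for i,(a,b) in enumerate([(-29,58),(-29,0),(-29,-58),(29,58),(29,0),(29,-58)]):
        c=o+x*a/1e3+y*b/1e3; q=P[...,:2]-c; m=(np.hypot(q[...,0],q[...,1])<.024)&(P[...,2]>.0215)&(P[...,2]<.05)
        if m.sum()<30: continue
        (cx,cy),r=cv2.minEnclosingCircle((P[m][:,:2]*1e3).astype(np.float32)); d=np.array((cx,cy))-c*1e3
        print("pocket",i+1,m.sum(),"off",(d@x).round(1),(d@y).round(1),"r",round(r,1),"z",np.percentile(P[m][:,2]*1e3,[5,50,95]).round(1))
def bench(f):
    for o in mounts(f):
        if 40<o[1]<200 and -.15<o[2][1]<.13 and o[4].max()<75: print(*o[:4])
E
python3 - <<'E'
from h import *
s=manip.state();print(s["tool_pos"],s["gripper_width"])
for n in("side","top"): f=grab(n);print(n);seated(f);bench(f)
s=manip.state();print(s["tool_pos"])
print(go((.489,.0408,.035),81.05))
E
```

```text
[0.465298   0.25956328 0.04372031] 0.5984925926651675
side
pocket 4 287 off 1.0 1.7 r 15.7 z [23.2 25.6 27.5]
[324.6 263.4] 135 [0.4409 0.008  0.0192] (0.4415, 0.0065, 0.0156)
top
[319.  224.4] 88 [ 0.4991 -0.0468  0.0214] (0.4991, -0.0459, 0.0153)
[287.2 229.9] 91 [0.4902 0.0399 0.0214] (0.491, 0.0399, 0.0152)
[301.9 246.8] 88 [0.4412 0.0037 0.0212] (0.4414, 0.0043, 0.015)
[332.2 246.8] 92 [ 0.4353 -0.0771  0.0213] (0.4359, -0.077, 0.0149)
[0.46604321 0.26030907 0.04404168]
(array([   8.9, -213.3,   56.6]), np.float64(0.001))
```

Emit:
play_rows --pt "0 -55 10 0 -0.2" --pt "0 -110 25 0 -0.2" --pt "0 -165 45 0 -0.2" --pt "5 -205 57 0 -0.2" --pt "9 -213 57 0 -0.2" --pt "9 -213 57 0 -0.2" --pt "9 -213 57 0 -0.2" --pt "9 -213 57 0 -0.2"

```text
time: 13.4
tool_pos: [0.4882, 0.0413, 0.0344]
tool_rot: [0.705, 0.054, 0.705, -0.054]
contact_force: [0.7, -0.6, -1.1]
gripper_width: 0.602
```

Emit:
play_rows --pt "25 0 1 0 -0.2" --pt "50 0 1 0 -0.2" --pt "60 0 1 0 -0.2" --pt "60 0 1 0 -0.2" --pt "60 0 1 0 0.9" --pt "60 0 1 0 0.9" --pt "60 0 1 0 0.9" --pt "60 0 1 0 0.9"

```text
time: 14.4
tool_pos: [0.4905, 0.04, -0.0242]
tool_rot: [0.706, 0.055, 0.704, -0.055]
contact_force: [-0.8, 0.5, 5.2]
gripper_width: 0.3
```

Emit:
play_rows --pt "-30 0 0 0 0.9" --pt "-65 30 0 0 0.9" --pt "-70 90 -5 0 0.9" --pt "-70 145 -10 0 0.9" --pt "-70 200 -15 0 0.9" --pt "-70 248 -22 0 0.9" --pt "-65 254 -22 0 0.9" --pt "-65 254 -22 0 0.9"

```text
time: 15.4
tool_pos: [0.5061, 0.294, 0.0383]
tool_rot: [0.705, 0.054, 0.705, -0.055]
contact_force: [-0.2, -1.0, -0.6]
gripper_width: 0.298
```

Emit:
play_rows --pt "0 0 0 0 0.9" --pt "0 0 0 0 0.9" --pt "0 0 0 0 0.9"

```text
time: 15.78
tool_pos: [0.507, 0.2937, 0.0394]
tool_rot: [0.705, 0.055, 0.705, -0.055]
contact_force: [-0.8, -0.3, 0.0]
gripper_width: 0.298
```

```bash
cat >> h.py <<'E'
def held(f,s,lo=44):
    P=pts(f); x,y=yawvec(-8.95)
    q=P[...,:2]-s["tool_pos"][:2];X=q@x*1000;Y=q@y*1000;Z=P[...,2]*1000
    for a in range(lo,lo+40,4):
        m=(abs(X)<30)&(abs(Y)<50)&(Z>=a)&(Z<a+4)
        if m.sum()>3: print(a,m.sum(),np.percentile(X[m],[2,98]).round(1),np.percentile(Y[m],[2,98]).round(1))
E
python3 - <<'E'
from h import *
s=manip.state();print(s["tool_pos"],s["gripper_width"],go((.5080,.2948,-.015),81.05))
held(grab("side"),s)
E
```

```text
[0.5070005  0.2936514  0.03939681] 0.29818744602649305 (array([54.4,  1.3,  0.8]), np.float64(-0.001))
60 4 [-9.5  4.1] [11.7 14.5]
64 21 [-14.7   1.5] [-2.1 16.4]
68 16 [-14.9  -5.7] [-2.7 15.4]
72 12 [-15.2  -9.1] [-2.2 12.6]
76 17 [-15.1  -5.1] [-3.2 20.2]
80 85 [-14.6  -0.9] [-13.9  21.7]
```

Emit:
play_rows --pt "25 1 1 0 0.9" --pt "42 1 1 0 0.9" --pt "54 1 1 0 0.9" --pt "55 1 1 0 0.9" --pt "55 1 1 0 0.9"

```text
time: 16.45
tool_pos: [0.5083, 0.2954, -0.0153]
tool_rot: [0.705, 0.055, 0.705, -0.055]
contact_force: [-0.2, -0.1, 0.8]
gripper_width: 0.302
```

Emit:
play_rows --pt "0 0 0 0 -0.2" --pt "0 0 0 0 -0.2" --pt "0 0 0 0 -0.2" --pt "-40 0 0 0 -0.2" --pt "-60 -40 -20 0 -0.2" --pt "-60 -100 -20 0 -0.2" --pt "-60 -150 -20 0 -0.2" --pt "-60 -150 -20 0 -0.2"

```text
time: 17.45
tool_pos: [0.4644, 0.1478, 0.0442]
tool_rot: [0.705, 0.056, 0.705, -0.057]
contact_force: [-0.2, 0.3, 0.3]
gripper_width: 0.604
```

```bash
python3 - <<'E'
from h import *
for n in("side","top"): f=grab(n);print(n);seated(f);bench(f)
s=manip.state();print(s["tool_pos"])
print(go((.4413,.0053,.035),81.05))
E
```

```text
side
pocket 4 285 off 1.1 2.7 r 15.2 z [23.2 25.7 27.8]
pocket 5 250 off 0.5 2.7 r 15.9 z [23.3 25.7 27.7]
[331.7 238.1] 123 [ 0.435  -0.0727  0.0185] (0.4353, -0.0746, 0.0164)
[324.4 263.5] 137 [0.4413 0.0082 0.019 ] (0.4422, 0.0062, 0.0165)
top
pocket 2 37 off -0.9 0.7 r 23.5 z [21.6 23.1 25.3]
pocket 4 138 off -0.3 -0.3 r 23.8 z [22.3 26.1 31.6]
pocket 5 122 off 0.6 0.1 r 23.3 z [22.6 27.1 31.6]
[318.9 224.5] 93 [ 0.4988 -0.0464  0.0213] (0.4992, -0.047, 0.0154)
[301.7 246.9] 92 [0.441  0.0042 0.0217] (0.4414, 0.0043, 0.0149)
[331.9 246.9] 88 [ 0.4351 -0.0762  0.0214] (0.436, -0.0766, 0.015)
[0.46513479 0.14997993 0.0445253 ]
(array([   9.4, -146.6,   -0.9]), np.float64(-0.001))
```

Two seated. Third: mount b.

Emit:
play_rows --pt "0 -50 0 0 -0.2" --pt "0 -100 0 0 -0.2" --pt "5 -140 0 0 -0.2" --pt "9 -147 -1 0 -0.2" --pt "9 -147 -1 0 -0.2" --pt "9 -147 -1 0 -0.2" --pt "9 -147 -1 0 -0.2"

```text
time: 18.42
tool_pos: [0.4414, 0.006, 0.0354]
tool_rot: [0.705, 0.054, 0.705, -0.054]
contact_force: [-0.7, 0.3, 0.1]
gripper_width: 0.598
```

Emit:
play_rows --pt "25 -1 0 0 -0.2" --pt "50 -1 0 0 -0.2" --pt "60 -1 0 0 -0.2" --pt "60 -1 0 0 -0.2" --pt "60 -1 0 0 0.9" --pt "60 -1 0 0 0.9" --pt "60 -1 0 0 0.9" --pt "60 -1 0 0 0.9"

```text
time: 19.42
tool_pos: [0.4423, 0.0039, -0.0233]
tool_rot: [0.706, 0.055, 0.704, -0.055]
contact_force: [-1.5, 0.7, 6.5]
gripper_width: 0.3
```

Emit:
play_rows --pt "-30 0 0 0 0.9" --pt "-65 30 0 0 0.9" --pt "-70 90 5 0 0.9" --pt "-70 145 10 0 0.9" --pt "-70 200 15 0 0.9" --pt "-65 235 20 0 0.9" --pt "-65 240 20 0 0.9" --pt "-65 240 20 0 0.9"

```text
time: 20.42
tool_pos: [0.4976, 0.2378, 0.04]
tool_rot: [0.705, 0.055, 0.705, -0.055]
contact_force: [-0.5, -0.2, 0.2]
gripper_width: 0.296
```

Emit:
play_rows --pt "0 0 0 0 0.9" --pt "0 0 0 0 0.9" --pt "0 0 0 0 0.9"

```text
time: 20.8
tool_pos: [0.498, 0.2375, 0.0404]
tool_rot: [0.705, 0.055, 0.705, -0.055]
contact_force: [0.7, 0.1, -0.3]
gripper_width: 0.295
```

```bash
python3 - <<'E'
from h import *
s=manip.state();print(s["tool_pos"],s["gripper_width"],go((.4991,.2375,-.0145),81.05))
f=grab("side");held(f,s);bench(f)
E
```

```text
[0.49795767 0.23747923 0.04035783] 0.295073588814496 (array([54.9,  0.2,  1.1]), np.float64(-0.001))
60 6 [-15.2   1.2] [-2.8 13.6]
64 23 [-16.2   5.4] [ 0.7 16.1]
68 19 [-16.2   1.1] [ 4.9 15.9]
72 13 [-16.1  -8.5] [ 2.5 14. ]
76 16 [-16.3  -5.6] [ 2.1 19.8]
80 75 [-15.7  -0.8] [-14.7  19.7]
[331.6 238. ] 120 [ 0.4353 -0.0729  0.0187] (0.4351, -0.0746, 0.0163)
[300.6 244.6] 116 [ 0.4977 -0.0419  0.0189] (0.4984, -0.0424, 0.0154)
```

Emit:
play_rows --pt "25 0 1 0 0.9" --pt "42 0 2 0 0.9" --pt "54 0 2 0 0.9" --pt "55 0 2 0 0.9" --pt "55 0 2 0 0.9"

```text
time: 21.48
tool_pos: [0.5003, 0.2379, -0.0144]
tool_rot: [0.705, 0.055, 0.705, -0.055]
contact_force: [0.7, -0.8, 0.3]
gripper_width: 0.297
```

Emit:
play_rows --pt "0 0 0 0 -0.2" --pt "0 0 0 0 -0.2" --pt "0 0 0 0 -0.2" --pt "-40 0 0 0 -0.2" --pt "-60 -50 0 0 -0.2" --pt "-60 -110 10 0 -0.2" --pt "-60 -160 20 0 -0.2" --pt "-60 -160 20 0 -0.2"

```text
time: 22.48
tool_pos: [0.4951, 0.0739, 0.0456]
tool_rot: [0.705, 0.057, 0.705, -0.057]
contact_force: [-0.1, 0.2, 0.2]
gripper_width: 0.603
```

```bash
python3 - <<'E'
from h import *
for n in("side","top"): f=grab(n);print(n);seated(f);bench(f)
s=manip.state();print(s["tool_pos"])
print(go((.499,-.0443,.035),81.05))
E
```

```text
side
pocket 4 287 off 0.9 3.3 r 15.6 z [22.9 25.6 27.6]
pocket 5 256 off 2.5 3.2 r 17.3 z [22.7 25.6 27.6]
pocket 6 221 off -0.0 2.3 r 15.3 z [22.8 25.6 27.9]
[331.8 238.1] 122 [ 0.435  -0.0726  0.0188] (0.434, -0.0739, 0.016)
top
pocket 1 38 off 0.2 0.3 r 23.6 z [21.6 23.  25.5]
pocket 3 32 off 0.0 -0.4 r 23.8 z [21.7 22.8 25.3]
pocket 4 136 off -0.0 -0.2 r 23.8 z [21.9 27.  33.4]
pocket 5 131 off -0.1 -0.2 r 23.3 z [22.3 26.3 33.1]
pocket 6 139 off 0.0 0.4 r 23.5 z [21.7 26.3 31.9]
[318.9 224.7] 95 [ 0.4984 -0.0462  0.0216] (0.4995, -0.0462, 0.015)
[332.  246.8] 85 [ 0.4353 -0.0766  0.0221] (0.4359, -0.0773, 0.0152)
[0.49494074 0.07639435 0.04539877]
(array([  10.3, -118.6,   22.9]), np.float64(-0.001))
```

Emit:
play_rows --pt "0 -50 10 0 -0.2" --pt "0 -95 20 0 -0.2" --pt "6 -117 23 0 -0.2" --pt "10 -119 23 0 -0.2" --pt "10 -119 23 0 -0.2" --pt "10 -119 23 0 -0.2"

```text
time: 23.32
tool_pos: [0.4992, -0.0433, 0.0352]
tool_rot: [0.705, 0.054, 0.705, -0.054]
contact_force: [-0.1, 0.4, 0.3]
gripper_width: 0.599
```

Emit:
play_rows --pt "25 -1 0 0 -0.2" --pt "50 -1 0 0 -0.2" --pt "60 -1 0 0 -0.2" --pt "60 -1 0 0 -0.2" --pt "60 -1 0 0 0.9" --pt "60 -1 0 0 0.9" --pt "60 -1 0 0 0.9" --pt "60 -1 0 0 0.9"

```text
time: 24.32
tool_pos: [0.5003, -0.0458, -0.0232]
tool_rot: [0.706, 0.055, 0.704, -0.055]
contact_force: [-0.9, 1.2, 6.2]
gripper_width: 0.3
```

Emit:
play_rows --pt "-35 0 0 0 0.9" --pt "-65 40 -10 0 0.9" --pt "-70 95 -25 0 0.9" --pt "-70 150 -40 0 0.9" --pt "-70 205 -55 0 0.9" --pt "-70 262 -70 0 0.9" --pt "-70 320 -85 0 0.9" --pt "-70 375 -98 0 0.9"

```text
time: 25.32
tool_pos: [0.4599, 0.3421, 0.0454]
tool_rot: [0.705, 0.055, 0.705, -0.055]
contact_force: [1.4, -0.5, -0.9]
gripper_width: 0.293
```

Emit:
play_rows --pt "0 20 -5 0 0.9" --pt "5 20 -5 0 0.9" --pt "5 20 -5 0 0.9" --pt "5 20 -5 0 0.9" --pt "5 20 -5 0 0.9"

```text
time: 25.95
tool_pos: [0.4588, 0.3597, 0.0403]
tool_rot: [0.705, 0.056, 0.705, -0.056]
contact_force: [0.1, 0.4, -1.3]
gripper_width: 0.294
```

```bash
python3 - <<'E'
from h import *
s=manip.state();print(s["tool_pos"],s["gripper_width"],go((.4606,.3609,-.0145),81.05))
f=grab("side");held(f,s);bench(f)
E
```

```text
[0.45882569 0.35971211 0.04029558] 0.29428371776820184 (array([54.8,  1.5,  1.6]), np.float64(-0.001))
64 18 [-16.1   1.6] [ 3.5 15.6]
68 15 [-16.3  -4.6] [ 2.2 15.7]
72 17 [-16.1  -9.5] [ 1.4 13.5]
76 15 [-15.9   5.4] [-8.3 20. ]
80 88 [-15.7  -3.2] [-12.5  20.2]
```

Emit:
play_rows --pt "25 1 1 0 0.9" --pt "42 1 2 0 0.9" --pt "54 1 2 0 0.9" --pt "55 1 2 0 0.9" --pt "55 1 2 0 0.9"

```text
time: 26.62
tool_pos: [0.461, 0.3616, -0.0144]
tool_rot: [0.705, 0.055, 0.705, -0.055]
contact_force: [-0.5, -1.0, -1.0]
gripper_width: 0.298
```

Emit:
play_rows --pt "0 0 0 0 -0.2" --pt "0 0 0 0 -0.2" --pt "0 0 0 0 -0.2" --pt "-40 0 0 0 -0.2" --pt "-60 -50 0 0 -0.2" --pt "-60 -110 10 0 -0.2" --pt "-60 -160 20 0 -0.2" --pt "-60 -160 20 0 -0.2"

```text
time: 27.62
tool_pos: [0.4556, 0.1977, 0.0453]
tool_rot: [0.705, 0.056, 0.705, -0.057]
contact_force: [-0.1, 0.1, 0.5]
gripper_width: 0.603
```

```bash
python3 - <<'E'
from h import *
for n in("side","top"): 
    f=grab(n);print(n);seated(f)
    for o in mounts(f):
        if o[4].max()<75: print(*o)
s=manip.state();print(s["tool_pos"])
print(go((.4355,-.0755,.035),81.05))
E
```

```text
side
pocket 1 301 off -0.2 2.5 r 15.2 z [23.2 25.7 27.9]
pocket 4 294 off 1.7 3.1 r 15.8 z [22.6 25.5 27.6]
pocket 5 251 off -0.5 1.4 r 16.1 z [23.3 25.4 27.9]
pocket 6 220 off -0.2 1.6 r 16.1 z [22.9 25.4 27.5]
[333.1 238.1] 94 [ 0.4322 -0.0728  0.019 ] (0.4348, -0.0755, 0.0172) [56. 53. 51.]
top
pocket 1 143 off 0.4 -0.3 r 23.7 z [22.  26.2 33.2]
pocket 4 87 off -2.1 7.4 r 19.7 z [21.9 27.  32. ]
[415.3 222.1] 43 [ 0.4871 -0.3075  0.0176] (0.4856, -0.3088, 0.0168) [51. 52. 51.]
[423.7 234.8] 70 [ 0.4504 -0.3257  0.0187] (0.4477, -0.3238, 0.0257) [51. 51. 50.]
[332.2 246.7] 92 [ 0.4356 -0.0771  0.021 ] (0.4354, -0.077, 0.0154) [50. 47. 47.]
[0.45576314 0.20005273 0.04549693]
(array([  10.3, -275.3,   23.1]), np.float64(-0.001))
```

Emit:
play_rows --pt "0 -55 5 0 -0.2" --pt "0 -110 10 0 -0.2" --pt "0 -165 15 0 -0.2" --pt "0 -220 20 0 -0.2" --pt "8 -265 23 0 -0.2" --pt "10 -275 23 0 -0.2" --pt "10 -275 23 0 -0.2" --pt "10 -275 23 0 -0.2"

```text
time: 28.72
tool_pos: [0.436, -0.0737, 0.0353]
tool_rot: [0.705, 0.054, 0.705, -0.054]
contact_force: [-0.3, 0.4, 0.5]
gripper_width: 0.602
```

Emit:
play_rows --pt "0 0 0 0 -0.2" --pt "0 0 0 0 -0.2"

```text
time: 28.98
tool_pos: [0.4358, -0.0743, 0.0353]
tool_rot: [0.705, 0.055, 0.705, -0.055]
contact_force: [-0.3, -0.3, -0.9]
gripper_width: 0.6
```

Emit:
play_rows --pt "25 -1 0 0 -0.2" --pt "50 -1 0 0 -0.2" --pt "60 -1 0 0 -0.2" --pt "60 -1 0 0 -0.2" --pt "60 -1 0 0 0.9" --pt "60 -1 0 0 0.9" --pt "60 -1 0 0 0.9" --pt "60 -1 0 0 0.9"

```text
time: 29.98
tool_pos: [0.4367, -0.0764, -0.0233]
tool_rot: [0.706, 0.055, 0.704, -0.055]
contact_force: [-0.5, 0.2, 5.7]
gripper_width: 0.293
```

Emit:
play_rows --pt "-35 0 0 0 0.9" --pt "-65 40 -5 0 0.9" --pt "-70 98 -12 0 0.9" --pt "-70 156 -19 0 0.9" --pt "-70 214 -26 0 0.9" --pt "-70 272 -33 0 0.9" --pt "-70 330 -40 0 0.9" --pt "-70 368 -44 0 0.9"

```text
time: 30.98
tool_pos: [0.4488, 0.2968, 0.0454]
tool_rot: [0.705, 0.054, 0.705, -0.054]
contact_force: [-0.3, -0.8, -0.1]
gripper_width: 0.296
```

Emit:
play_rows --pt "0 10 -1 0 0.9" --pt "5 10 -1 0 0.9" --pt "5 10 -1 0 0.9" --pt "5 10 -1 0 0.9" --pt "5 10 -1 0 0.9"

```text
time: 31.6
tool_pos: [0.4498, 0.3036, 0.0403]
tool_rot: [0.705, 0.055, 0.705, -0.055]
contact_force: [0.2, 0.1, -0.9]
gripper_width: 0.294
```

```bash
python3 - <<'E'
from h import *
s=manip.state();print(s["tool_pos"],s["gripper_width"],go((.4515,.3037,-.0145),81.05))
f=grab("side");held(f,s)
E
```

```text
[0.44984805 0.30364922 0.04032173] 0.29374836951117134 (array([54.8,  0.3,  1.6]), np.float64(-0.001))
64 18 [-16.1   4.5] [ 2.2 16. ]
68 21 [-16.3  -2.5] [ 0.3 16.2]
72 13 [-16.3  -9.2] [ 2.1 12.9]
76 15 [-16.4   6.4] [ 1.1 20. ]
80 81 [-16.   -0.4] [-12.6  20.6]
```

Emit:
play_rows --pt "25 0 1 0 0.9" --pt "42 0 2 0 0.9" --pt "54 0 2 0 0.9" --pt "55 0 2 0 0.9" --pt "55 0 2 0 0.9"

```text
time: 32.28
tool_pos: [0.452, 0.3042, -0.0144]
tool_rot: [0.705, 0.055, 0.705, -0.055]
contact_force: [0.2, 0.4, -0.4]
gripper_width: 0.299
```

Emit:
play_rows --pt "0 0 0 0 -0.2" --pt "0 0 0 0 -0.2" --pt "0 0 0 0 -0.2" --pt "-40 0 0 0 -0.2" --pt "-60 -50 0 0 1" --pt "-60 -110 10 0 1" --pt "-60 -160 20 0 1" --pt "-60 -160 20 0 1"

```text
time: 33.28
tool_pos: [0.4467, 0.1404, 0.0454]
tool_rot: [0.705, 0.057, 0.705, -0.057]
contact_force: [0.4, 0.5, -0.7]
gripper_width: 0.006
```

```bash
python3 - <<'E'
from h import *
for n in("side","top"): 
    f=grab(n);print(n);seated(f)
    P=pts(f);x,y=yawvec(97.5);o=np.array((.4601,-.2624));q=P[...,:2]-o;X=q@x*1e3;Y=q@y*1e3;Z=P[...,2]*1e3
    box=(abs(X)<110)&(abs(Y)<45)
    for nm,m in(("base",(Z>6)&(Z<62)),("roof",(Z>38)&(Z<44)&(X>-30)),("tab",(Z>50)&(Z<63)),("landing",(Z>7)&(Z<12.5)&(X>22)),("rear",(Z>7)&(Z<12.5)&(X<-60)),("dark tab",(Z>25)&(Z<55)&(X<-50))):
        k=box&m; 
        if k.sum()<8: continue
        r=cv2.minAreaRect(np.stack([X[k],Y[k]],1).astype(np.float32))
        print(nm,k.sum(),"X",np.percentile(X[k],[2,98]).round(1),"Y",np.percentile(Y[k],[2,98]).round(1),np.round(r[0],1),np.round(r[1],1),round(r[2],1))
print(manip.state()["tool_pos"])
save(grab("side"),"s7.png",(290,130,380,220),6)
E
```

```text
side
pocket 1 298 off -0.6 2.7 r 15.4 z [23.2 25.8 28. ]
pocket 2 264 off -0.3 2.3 r 15.5 z [22.9 25.6 27.7]
pocket 4 295 off 0.7 2.0 r 15.7 z [22.9 25.7 27.9]
pocket 5 251 off 0.0 2.4 r 15.3 z [23.2 25.6 27.8]
pocket 6 219 off 0.7 2.4 r 16.5 z [22.4 25.5 27.7]
base 74 X [12.7 69.9] Y [19.1 31.2] [38.5 26.2] [11.8 64.2] 85.3
landing 56 X [22.7 70. ] Y [18.3 31.1] [46.4 25.7] [11.8 48.3] 85.0
top
pocket 1 136 off -0.0 0.3 r 23.5 z [22.  26.2 31.9]
pocket 2 138 off 0.7 -0.3 r 23.4 z [22.2 26.9 32.7]
pocket 4 135 off -0.0 0.1 r 23.9 z [21.9 26.6 32.1]
pocket 5 139 off -0.0 0.3 r 23.7 z [22.1 26.5 32.3]
base 1439 X [-89.5  87. ] Y [-36.   33.3] [ 0.  -0.1] [ 89.2 219.5] 89.8
roof 167 X [-25.4  13.4] Y [-26.   26.1] [-7.  -0.2] [55.  41.3] 90.0
tab 42 X [-80.8 -56.6] Y [-17.   17.1] [-40.5  14.8] [96.  33.3] 23.5
landing 210 X [23.1 93.1] Y [-37.5  31.2] [62.7 -1. ] [84.4 82.2] 4.1
rear 70 X [-105.6  -61.2] Y [-42.1  41.7] [-83.8   0.2] [87.6 47.3] 86.6
dark tab 66 X [-80.4 -52.5] Y [-17.   16.4] [-69.3   2.4] [29.3 33.4] 23.6
[0.44669885 0.14271931 0.045422  ]
```

View pics/s7.png

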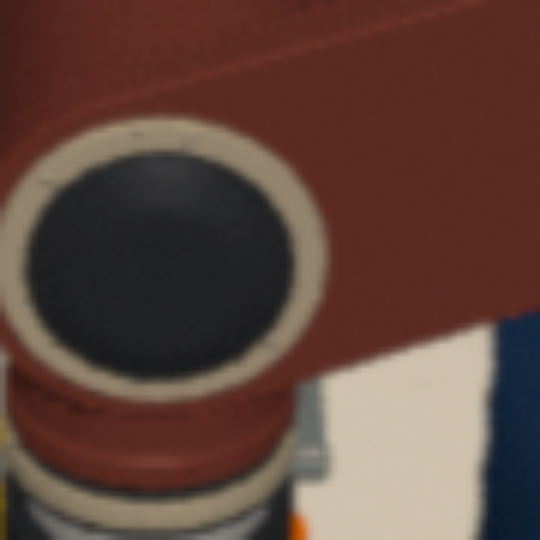

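```bash
python3 - <<'E'
from h import *
print(go((.4748,-.3744,.055),97.5))
E
```

```text
(array([  -9.9, -507.1,  108.1]), np.float64(-0.287))
```

Emit:
play_rows --pt "-15 -55 5 -0.1 1" --pt "-15 -115 15 -0.2 1" --pt "-15 -175 30 -0.287 1" --pt "-15 -235 45 -0.287 1" --pt "-15 -290 60 -0.287 1" --pt "-15 -345 75 -0.287 1" --pt "-15 -400 85 -0.287 1" --pt "-15 -455 100 -0.287 1"

```text
time: 34.42
tool_pos: [0.4758, -0.3228, 0.06]
tool_rot: [0.706, -0.047, 0.705, 0.047]
contact_force: [1.5, 0.3, 0.2]
gripper_width: -0.001
```

```bash
python3 - <<'E'
from h import *
s=manip.state();print(s["tool_pos"],go((.4748,-.3744,.045),97.5))
f=grab("side")
P=pts(f);x,y=yawvec(97.5);o=np.array((.4601,-.2624));q=P[...,:2]-o;X=q@x*1e3;Y=q@y*1e3;Z=P[...,2]*1e3
for nm,m in(("tab",(Z>45)&(Z<63)&(X<-50)&(X>-95)),("landing",(Z>7)&(Z<12.5)&(X>22)),("roof",(Z>38)&(Z<44)&(X>-30))):
    k=m&(abs(X)<110)&(abs(Y)<45)
    if k.sum()>5: print(nm,k.sum(),"X",np.percentile(X[k],[2,98]).round(1),"Y",np.percentile(Y[k],[2,98]).round(1))
E
```

```text
[ 0.47578252 -0.32279251  0.06002138] (array([ 15. , -51. ,  -7.8]), np.float64(0.002))
tab 87 X [-77.3 -66.8] Y [-19.   15.8]
landing 252 X [23. 69.] Y [-28.6  30.4]
roof 199 X [-23.3  17.7] Y [-26.6  26.1]
```

Emit:
play_rows --pt "0 -40 -4 0 1" --pt "0 -53 -8 0 1" --pt "0 -53 -8 0 1" --pt "20 -53 -8 0 1" --pt "45 -53 -8 0 1" --pt "65 -53 -8 0 1" --pt "69 -53 -8 0 1" --pt "69 -53 -8 0 1"

```text
time: 35.48
tool_pos: [0.4738, -0.3753, -0.009]
tool_rot: [0.705, -0.046, 0.706, 0.047]
contact_force: [-0.2, -0.3, -0.4]
gripper_width: -0.001
```

```bash
python3 - <<'E'
from h import *
s=manip.state();print(s["tool_pos"],s["contact_force"])
x,y=yawvec(97.5);print((s["tool_pos"][:2]-np.array((.4605,-.2655)))@np.stack([x,y],1)*1e3)
E
```

```text
[ 0.47375726 -0.37533764 -0.00902306] [-0.19086307 -0.29652114 -0.38083998]
[-110.62838003    1.19284518]
```

Emit:
play_rows --pt "0 15 0 0 1" --pt "0 25 0 0 1" --pt "0 33 0 0 1" --pt "0 41 0 0 1" --pt "0 49 0 0 1" --pt "0 56 0 0 1" --pt "0 60 0 0 1" --pt "0 60 0 0 1"

```text
time: 36.48
tool_pos: [0.466, -0.3177, -0.0078]
tool_rot: [0.706, -0.048, 0.705, 0.045]
contact_force: [-0.6, -7.3, 1.3]
gripper_width: -0.007
```

Emit:
play_rows --pt "0 2 0 0 1" --pt "0 4 0 0 1" --pt "0 4 0 0 1"

```text
time: 36.85
tool_pos: [0.4655, -0.314, -0.0077]
tool_rot: [0.706, -0.048, 0.705, 0.045]
contact_force: [-1.3, -7.4, 2.2]
gripper_width: 0.001
```

Spring force only so far (~7.4 N); continue to the stop.

Emit:
play_rows --pt "0 2 0 0 1" --pt "0 4 0 0 1" --pt "0 4 0 0 1" --pt "0 4 0 0 1"

```text
time: 37.35
tool_pos: [0.4649, -0.3103, -0.0077]
tool_rot: [0.706, -0.048, 0.705, 0.045]
contact_force: [-2.2, -9.0, 1.2]
gripper_width: -0.002
```

Emit:
play_rows --pt "0 2 0 0 1" --pt "0 3 0 0 1" --pt "0 3 0 0 1"

```text
time: 37.72
tool_pos: [0.465, -0.3099, -0.0075]
tool_rot: [0.706, -0.05, 0.705, 0.043]
contact_force: [-1.0, -16.1, -2.9]
gripper_width: 0.004
```

Emit:
play_rows --pt "0 -20 0 0 1" --pt "0 -45 0 0 1" --pt "0 -68 0 0 1" --pt "-40 -75 0 0 1" --pt "-80 -75 0 0.18 -0.2" --pt "-90 -75 -50 0.36 -0.2" --pt "-90 -75 -100 0.54 -0.2" --pt "-90 -75 -100 0.72 -0.2"

```text
time: 38.72
tool_pos: [0.3726, -0.3916, 0.0806]
tool_rot: [0.675, 0.209, 0.676, -0.208]
contact_force: [-0.2, 0.9, 0.4]
gripper_width: 0.599
```

```bash
python3 - <<'E'
from h import *
s=manip.state();print(s["tool_pos"])
for n in("side","top"):
    f=grab(n)
    P=pts(f);x,y=yawvec(97.5);o=np.array((.4605,-.2655));q=P[...,:2]-o;X=q@x*1e3;Y=q@y*1e3;Z=P[...,2]*1e3
    for nm,m in(("tab",(Z>45)&(Z<63)&(X<-20)&(X>-95)),("mount",(Z>25)&(Z<36)&(X>24)),("roof",(Z>38)&(Z<44)&(X>-30))):
        k=m&(abs(X)<110)&(abs(Y)<45)
        if k.sum()>5: print(n,nm,k.sum(),"X",np.percentile(X[k],[2,98]).round(1),"Y",np.percentile(Y[k],[2,98]).round(1),P[k].mean(0).round(4),cv2.minEnclosingCircle((P[k][:,:2]*1e3).astype(np.float32)))
    if n=="side": save(f,"s8.png",(280,130,400,220),5)
E
```

```text
[ 0.37256625 -0.3915821   0.0806437 ]
side tab 85 X [-74.3 -64.4] Y [-19.   15.9] [ 0.471  -0.3336  0.0529] ((471.267333984375, -335.30224609375), 17.89058494567871)
side mount 88 X [33.1 59.5] Y [-12.5  14.1] [ 0.453  -0.2197  0.0287] ((454.36553955078125, -222.20266723632812), 17.01432991027832)
side roof 201 X [-19.6  20.2] Y [-26.5  26. ] [ 0.4601 -0.2657  0.0402] ((461.008056640625, -265.579345703125), 31.852388381958008)
top tab 54 X [-77.1 -21.3] Y [-18.6  16.8] [ 0.4687 -0.3323  0.0563] ((465.12420654296875, -314.0418701171875), 33.698997497558594)
top mount 86 X [27.9 54.8] Y [-12.2  14.2] [ 0.4534 -0.2245  0.0318] ((454.286865234375, -225.24032592773438), 15.287291526794434)
top roof 177 X [-22.4  16.3] Y [-26.3  26. ] [ 0.4613 -0.2676  0.0415] ((458.0625305175781, -257.2265319824219), 38.32456588745117)
```

View pics/s8.png

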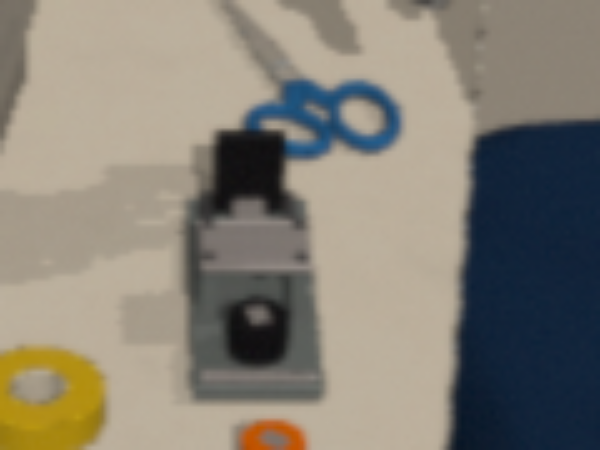

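```bash
python3 - <<'E'
from h import *
print(go((.4543,-.2235,.06),7.5))
E
```

```text
(array([ 21.3, 184.3, -27.2]), np.float64(0.85))
```

Emit:
play_rows --pt "0 50 -5 0.17 -0.2" --pt "0 100 -15 0.35 -0.2" --pt "0 150 -25 0.53 -0.2" --pt "10 184 -27 0.71 -0.2" --pt "21 184 -27 0.85 -0.2" --pt "21 184 -27 0.85 -0.2" --pt "21 184 -27 0.85 -0.2" --pt "21 184 -27 0.85 -0.2"

```text
time: 39.83
tool_pos: [0.4551, -0.2252, 0.0608]
tool_rot: [0.532, 0.466, 0.532, -0.466]
contact_force: [-0.4, 0.1, 0.6]
gripper_width: 0.596
```

```bash
python3 - <<'E'
from h import *
print(manip.state()["tool_pos"],go((.4543,-.2235,-.014),7.5))
E
```

```text
[ 0.45511147 -0.22518814  0.06079594] (array([74.8, -0.6, -1.8]), np.float64(0.002))
```

Emit:
play_rows --pt "25 0 -2 0 -0.2" --pt "50 0 -2 0 -0.2" --pt "72 0 -2 0 -0.2" --pt "75 0 -2 0 -0.2" --pt "75 0 -2 0 0.9" --pt "75 0 -2 0 0.9" --pt "75 0 -2 0 0.9" --pt "75 0 -2 0 0.9"

```text
time: 40.83
tool_pos: [0.4557, -0.2236, -0.0133]
tool_rot: [0.533, 0.466, 0.531, -0.466]
contact_force: [-0.8, -0.8, 4.9]
gripper_width: 0.301
```

Emit:
play_rows --pt "-25 0 0 0 0.9" --pt "-60 0 0 0 0.9" --pt "-60 0 0 0 0.9" --pt "-60 0 0 0 0.9"

```text
time: 41.32
tool_pos: [0.454, -0.2223, 0.0443]
tool_rot: [0.531, 0.466, 0.532, -0.466]
contact_force: [0.0, 0.7, -0.2]
gripper_width: 0.299
```

```bash
python3 - <<'E'
from h import *
s=manip.state();print(s["tool_pos"],s["gripper_width"],go((.4415,.2465,.045),-8.95))
E
```

```text
[ 0.45396597 -0.2223174   0.0443067 ] 0.2986483088192109 (array([-3.000e-01,  4.940e+01, -4.664e+02]), np.float64(0.288))
```

Emit:
play_rows --pt "-5 5 -50 0.1 0.9" --pt "-5 10 -110 0.2 0.9" --pt "-5 16 -170 0.288 0.9" --pt "-5 22 -230 0.288 0.9" --pt "-5 29 -290 0.288 0.9" --pt "-5 36 -350 0.288 0.9" --pt "-5 43 -405 0.288 0.9" --pt "-5 49 -450 0.288 0.9"

```text
time: 42.32
tool_pos: [0.4421, 0.2315, 0.0482]
tool_rot: [-0.459, -0.536, -0.46, 0.538]
contact_force: [0.8, -0.3, -1.2]
gripper_width: 0.298
```

```bash
python3 - <<'E'
from h import *
s=manip.state();print(s["tool_pos"],s["gripper_width"],go((.4415,.2465,.040),-8.95))
E
```

```text
[0.44211502 0.2314747  0.04822899] 0.2981936226691554 (array([  8.2,  -2.9, -14.8]), np.float64(0.002))
```

Emit:
play_rows --pt "5 -3 -14 0 0.9" --pt "8 -3 -15 0 0.9" --pt "8 -3 -15 0 0.9" --pt "8 -3 -15 0 0.9" --pt "8 -3 -15 0 0.9"

```text
time: 42.95
tool_pos: [0.4436, 0.2443, 0.0424]
tool_rot: [0.459, 0.538, 0.459, -0.538]
contact_force: [0.2, 0.8, -0.1]
gripper_width: 0.296
```

```bash
python3 - <<'E'
from h import *
s=manip.state();print(s["tool_pos"],s["gripper_width"],go((.4415,.2465,-.014),-8.95))
f=grab("side");held(f,s)
E
```

```text
[0.44361609 0.2442981  0.04239813] 0.2957438121437577 (array([56.4, -2.5, -1.8]), np.float64(-0.001))
64 14 [-13.   13.6] [ 4.1 14.9]
68 29 [-13.   13.7] [ 5.  16.2]
72 27 [-12.2  12.5] [ 6.  15.8]
76 28 [-11.4  12.3] [ 7.4 16.1]
80 53 [-18.   17.3] [-12.9  16. ]
```

Emit:
play_rows --pt "15 -2 -2 0 0.9" --pt "30 -2 -2 0 0.9" --pt "45 -2 -2 0 0.9" --pt "56 -2 -2 0 0.9" --pt "56 -2 -2 0 0.9" --pt "56 -2 -2 0 0.9"

```text
time: 43.75
tool_pos: [0.442, 0.2475, -0.0135]
tool_rot: [0.46, 0.538, 0.459, -0.537]
contact_force: [0.3, 0.0, -0.5]
gripper_width: 0.295
```

```bash
python3 - <<'E'
from h import *
s=manip.state();print(s["tool_pos"],s["gripper_width"],s["contact_force"],go((.4415,.2465,-.014),-8.95))
E
```

```text
[ 0.4419912   0.24748585 -0.01350726] 0.2954509996881289 [ 0.32668634  0.01788804 -0.51629955] (array([ 0.5, -0.3,  1.1]), np.float64(0.0))
```

Emit:
play_rows --pt "0 0 0 0 -0.05" --pt "0 0 0 0 -0.05" --pt "0 0 0 0 -0.05" --pt "-40 0 0 0 -0.05" --pt "-70 0 40 0 0.5" --pt "-80 0 100 0 1" --pt "-80 0 140 0 1" --pt "-80 0 140 0 1"

```text
time: 44.75
tool_pos: [0.4198, 0.1072, 0.0665]
tool_rot: [0.459, 0.539, 0.458, -0.538]
contact_force: [-0.2, 0.2, -0.0]
gripper_width: 0.002
```

```bash
python3 - <<'E'
from h import *
for n in("side","top"): 
    f=grab(n);print(n);seated(f);cov(f)
    if n=="side": save(f,"s9.png",(130,260,390,470),2.5)
x,y=yawvec(-8.95);p=np.array((.4792,.2993))+x*.105+y*.0+0
print(go((*p,.05),-8.95),manip.state()["joint_pos"])
E
```

```text
side
pocket 1 308 off -0.2 2.3 r 15.4 z [22.9 25.8 28. ]
pocket 2 260 off -0.0 2.8 r 15.3 z [22.7 25.6 27.7]
pocket 3 229 off 1.4 1.8 r 16.4 z [22.9 25.4 27.5]
pocket 4 294 off 1.6 1.9 r 16.1 z [23.  25.6 27.8]
pocket 5 252 off 0.0 2.3 r 15.2 z [23.4 25.6 27.8]
pocket 6 216 off -0.0 1.6 r 15.4 z [22.8 25.4 27.9]
cover rear [ 59.34538876 173.20605915 175.42722067]
knob 69.34050675372035 3.819898970971843 118
top
pocket 1 132 off -0.9 -0.4 r 22.9 z [21.9 27.  32.8]
pocket 2 132 off -0.2 0.1 r 23.4 z [22.  26.8 32.4]
pocket 3 130 off -0.3 0.3 r 23.5 z [22.1 27.1 31.7]
pocket 4 139 off 0.1 -0.0 r 23.7 z [22.1 26.6 31.7]
pocket 5 137 off 0.6 -0.2 r 23.6 z [21.9 27.2 32.1]
pocket 6 79 off -0.5 1.4 r 21.9 z [22.  26.7 31.7]
cover rear [-18.67607217 174.63005334 177.19979451]
knob 73.03038207676411 -3.128255986385911 48
(array([  16.6,  133.7, -197.3]), np.float64(-0.001)) [ 8.17899812e-02 -3.15942805e-01  2.16632943e+00  4.21091160e-04
  1.29054865e+00  2.38722058e-01]
```

View pics/s9.png

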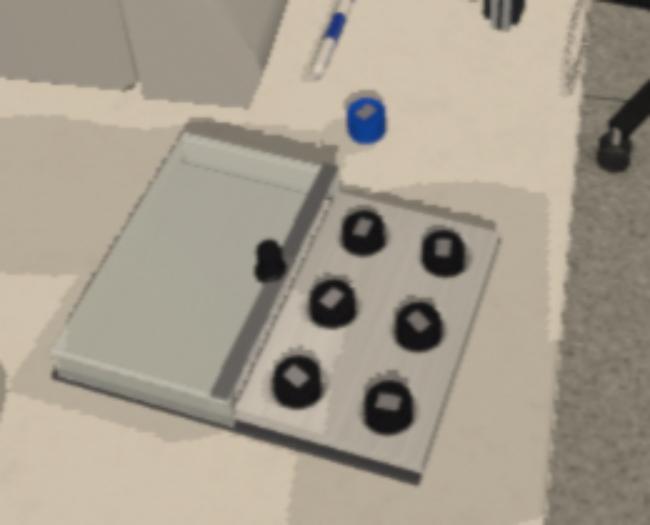

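Emit:
play_rows --pt "0 20 -50 0 1" --pt "0 50 -100 0 1" --pt "0 90 -150 0 1" --pt "0 130 -190 0 1" --pt "0 141 -197 0 1" --pt "0 141 -197 0 1" --pt "0 141 -197 0 1" --pt "0 141 -197 0 1"

```text
time: 45.85
tool_pos: [0.5888, 0.2811, 0.0664]
tool_rot: [-0.459, -0.537, -0.459, 0.538]
contact_force: [-0.2, 0.3, -0.3]
gripper_width: -0.001
```

```bash
python3 - <<'E'
from h import *
x,y=yawvec(-8.95);s=manip.state();d=s["tool_pos"][:2]-np.array((.4792,.2993));print(s["tool_pos"],d@x*1e3,d@y*1e3)
E
```

```text
[0.58884852 0.28114616 0.06638981] 111.13772649593112 -0.8745188273622702
```

Emit:
play_rows --pt "30 0 0 0 1" --pt "55 0 0 0 1" --pt "59 0 0 0 1" --pt "59 -12 0 0 1" --pt "59 -24 0 0 1" --pt "59 -38 0 0 1" --pt "59 -52 0 0 1" --pt "59 -66 0 0 1"

```text
time: 46.85
tool_pos: [0.5243, 0.2925, 0.0082]
tool_rot: [0.46, 0.538, 0.459, -0.537]
contact_force: [2.1, -0.4, 1.9]
gripper_width: -0.002
```

Emit:
play_rows --pt "0 -14 0 0 1" --pt "0 -28 0 0 1" --pt "0 -42 0 0 1" --pt "0 -54 0 0 1" --pt "0 -62 0 0 1" --pt "0 -66 0 0 1" --pt "0 -66 0 0 1" --pt "0 -66 0 0 1"

```text
time: 47.85
tool_pos: [0.4588, 0.3019, 0.0067]
tool_rot: [-0.459, -0.537, -0.46, 0.538]
contact_force: [0.0, 0.8, -0.3]
gripper_width: -0.001
```

```bash
python3 - <<'E'
from h import *
x,y=yawvec(-8.95);s=manip.state();d=s["tool_pos"][:2]-np.array((.4792,.2993));print(s["tool_pos"],d@x*1e3,d@y*1e3,s["contact_force"])
cov(grab("side"))
E
```

```text
[0.45883238 0.30193341 0.0066657 ] -20.52932365261117 -0.567291857686391 [ 0.02264737  0.7827105  -0.33981289]
cover rear [-53.08079136  61.18915532  63.14909618]
knob -36.90574035347956 6.752816575206445 213
```

Emit:
play_rows --pt "0 -3 0 0 1" --pt "0 -6 0 0 1" --pt "0 -7 0 0 1" --pt "0 -7 0 0 1"

```text
time: 48.4
tool_pos: [0.4527, 0.3031, 0.0072]
tool_rot: [0.46, 0.538, 0.459, -0.537]
contact_force: [2.9, -0.9, -2.8]
gripper_width: 0.002
```

Emit:
play_rows --pt "0 -2 0 0 1" --pt "0 -2 0 0 1" --pt "0 -2 0 0 1"

```text
time: 48.78
tool_pos: [0.4526, 0.3032, 0.0074]
tool_rot: [0.461, 0.539, 0.458, -0.536]
contact_force: [9.1, -1.9, -6.6]
gripper_width: 0.002
```

Hard stop reached (9 N). Back off, lift clear, and check.

Emit:
play_rows --pt "0 10 0 0 1" --pt "-40 15 0 0 1" --pt "-90 15 30 0 1" --pt "-110 15 90 0 1" --pt "-110 15 150 0 1" --pt "-110 15 150 0 1" --pt "-110 15 150 0 1" --pt "-110 15 150 0 1"

```text
time: 49.78
tool_pos: [0.442, 0.1541, 0.1171]
tool_rot: [-0.46, -0.537, -0.46, 0.537]
contact_force: [-0.5, -0.4, -0.5]
gripper_width: 0.003
```

```bash
python3 - <<'E'
from h import *
s=manip.state();print(s["tool_pos"],s["contact_force"],s["time"])
f=grab("side");cov(f); g=grab("top");cov(g)
im=np.vstack([cv2.resize(f["img"][150:450,150:400],None,fx=1.7,fy=1.7)]);h=cv2.resize(g["img"][165:290,145:465],(0,0),fx=1,fy=1)
cv2.imwrite("pics/e.png",im[:,:,::-1])
P=pts(f)
for o in mounts(f): print(o[0],o[1],o[3])
x,y=yawvec(97.5);q=P[...,:2]-np.array((.4605,-.2655));X=q@x*1e3;Y=q@y*1e3;k=(P[...,2]>.045)&(P[...,2]<.063)&(X<-20)&(X>-95)&(abs(Y)<45);print("tab",np.percentile(X[k],[2,98]) if k.any() else None)
E
```

```text
[0.44196379 0.15411257 0.11714974] [-0.46193745 -0.36930518 -0.47745963] 49.775
cover rear [-58.52158029  55.1558443   57.4486666 ]
knob -47.58693426062257 4.338418286231659 124
cover rear [-56.7534326   53.75611345  58.18899781]
knob -45.766413890046294 -1.8049302671465117 36
[267.6 191.4] 30 (0.6034, -0.2193, 0.0375)
[281.1 205.1] 147 (0.5581, -0.1693, 0.0328)
[207.9 297.8] 183 (0.6461, 0.1325, 0.0426)
[275.5 305.5] 174 (0.518, 0.1315, 0.0157)
[317.6 384.5] 142 (0.4179, 0.2856, 0.0646)
tab None
```

View pics/e.png

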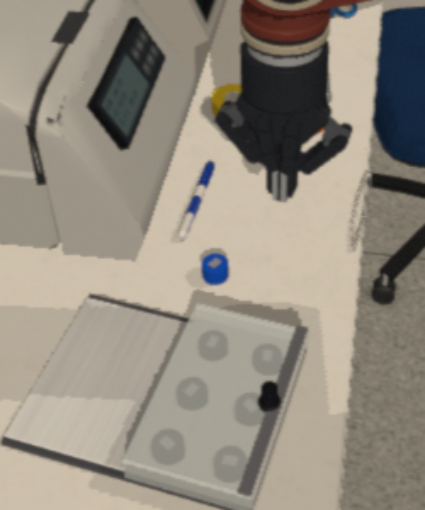

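The cover is shut (knob at -47 mm, rear edge at about 58 mm in the plate frame). The six mounts are visible under it and the arm is clear, so I'm handing in.

```bash
python3 -c "
from plant import manip
print(manip.job_done())"
```

```text
the job is handed in; nothing more can be done
None
```

I slid the cover back and put all six mounts, five from the bench and the one from the mould, into a pocket each, steel face up. Then I slid the cover shut and handed the job in at about 50 s.

**Last checks**
- **Mounts:** before closing, every mount's top read about 25.5 mm above the bench (26 mm expected when seated). The side camera put them within about 3 mm of the pocket centres, most of it that camera's sideways bias.
- **Cover:** it reached its hard stop at 9 N. Afterwards both cameras put the knob within about 1 mm of where it belongs when shut.
- **Ejector:** I pushed it to its stop (16 N). After I let go, the tab was seen back at rest and the mount was out on the landing. The arm hid the tab in the final picture, so that earlier sighting is the last one.
- **Bystanders:** I never touched the marker, tape roll, forceps or the blue and orange look-alikes. The marker and blue look-alike showed no movement in the last picture. The tape roll was half hidden, and I did not re-measure it or the forceps at the end.

**Disagreements**
- **Fingertip height:** the fingertips really sit about 38 mm above the reported tool position. My first push on the cover therefore passed over the knob without moving it, and I corrected all later heights.
- **Cameras:** the two views differ by 2–3 mm sideways, so I worked from their average.

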